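# Roll-check the spare lift tubes and store the straight one

### The job

One of the two white lift tubes in the grey cradle is bowed. Lay each of them across the open front of the smoked caddy's bottom plate, let go of it and roll it slowly along the plate with the fingers for at least half a turn: the straight one runs flat, and you push it on gently under the second tier and over the low ridge until it lies in the pocket against the back stop; the bowed one rears up as it rolls, and you put it in the white tray. Leave everything else where it stands.

Things in the scene. Friction and masses are not known exactly. Their poses are not given: they have to be found in the camera images.
- caddy: Fixed three-tier caddy of smoked acrylic, 177 mm wide (y), turned by yaw. Origin on the shelf under the middle of the second tier's front edge; x points front to back, away from the robot. Second tier: x = 0 to 120 mm, underside 120 mm above the shelf, 6 mm thick, 10 mm edge strip on top; third tier at 215 mm; side panels 250 mm high. A tool pointing straight down cannot get in under it; one leaning tip-forward can.
- plate (a point): Centre of the open front part of the caddy's bottom plate, on its top face, 8 mm above the shelf; axes as the caddy. Flat, level, 165 mm wide inside (y), reaching 95 mm to the front (there a lip 6 mm wide, 4 mm high) and 95 mm back to the second tier's front edge, where it runs on under the tier. Side rails 20 mm high, 6 mm thick.
- pocket (a point): On the plate's top face under the second tier, where the straight tube belongs: 38 mm behind the tier's front edge, on the caddy's centre line. A rounded ridge 2 mm high (from a bar of 6 mm radius) crosses the plate 11.5 mm in front of this point; the back stop, 24 mm high, has its face 19 mm behind it. A tube has 3 mm of play here; rolling it over the ridge takes 1 to 3 N.
- tube_a: White plastic tube with closed ends, 36 mm in diameter, 140 mm long, about 90 g, slippery. Origin on its centre line at mid length, y along its axis. Of tube_a and tube_b one is straight, the other bowed: its ends lie 5 mm to one side. Let go, it falls back or over until its bow lies flat; half-way, its middle or its ends stand 5 mm up. A straight one lies still at any roll angle.
- tube_b: White plastic tube like tube_a: 36 mm in diameter, 140 mm long, about 90 g. Origin on its centre line at mid length, y along its axis; if bowed, x points to the outside of the bow. See tube_a.
- cradle: Fixed grey plastic cradle, 180 mm (x) by 150 mm (y), 8 mm thick base; origin at the centre of its underside, on the shelf. One tube lies at x = -45 mm and one at x = +45 mm, each along the cradle's y, between small end blocks 10 mm high above the base near y = +-56 mm; the middle of each tube is free on both sides for the fingers. It stands to the left or the right of the caddy.
- tray: Fixed open white ceramic tray, 150 mm (x) by 200 mm (y) outside, 22 mm high, walls and floor 5 mm thick; origin at the centre of its underside, on the shelf; a tube fits in it along y. It stands on the other side of the caddy from the cradle.
- tub: Bystander: closed purple food tub, 74 mm in diameter, 60 mm high, on the caddy's second tier; origin at the centre of its underside.
- saucer: Bystander: white ceramic saucer, 120 mm in diameter, 18 mm high, on the shelf to the right of the caddy; origin at the centre of its underside.
- spoon: Bystander: steel spoon, 140 mm long, lying on the caddy's third tier.
- tweezer: Bystander: black plastic tweezer, 150 mm long, 8 mm thick, lying on the shelf.
- conditioner: Bystander: white plastic bottle, 48 mm in diameter, 110 mm high; origin at the centre of its underside.
- jar: Bystander: small amber glass jar, 60 mm in diameter, 70 mm high; origin at the centre of its underside.
There are look-alikes about, which are no part of the job. What is shaped like the tray but purple is not meant.

How it is judged:
By the outcome, as a careful person would: the job done as asked, in the order asked, and still so for the second after the job is handed in, with the robot touching nothing.
It also fails if it takes over 72 s, if anything falls off the work surface, if the arm or the gripper's body presses on something with over 40 N, if the wrist force passes 120 N, or if a joint passes its speed limit or range.

### The arm

A 6-joint arm with a two-finger parallel gripper is mounted at the origin on the work surface. World frame = base frame: x ahead of the robot, y to its left, z up, the work surface at z = 0. Lengths are in m, angles in rad, forces in N, time in s.
With the tool pointing down it reaches from about 0.325 to 0.9 m from the base axis. Payload 6.1 kg.
Tool frame: the origin (TCP) lies on the centre line of the jaws, within the pads' length; the fingertips stand 11 mm ahead of it and the grasp point (between the pads) lies 8 mm behind it; z points along the fingers, x is the direction in which the jaws open and shut, and the axes are right-handed (so a half turn about z gives the same grasp; the last joint's range is limited). The gripper opens to 87 mm and grips with 3 to 60 N. Pads are 19 mm wide; open, the fingers measure 117 mm over their backs; the gripper's body (75 mm by 190 mm) begins 51 mm behind the grasp point.
Start: joints at [1.079, 0.22, 1.526, -0, 1.395, -0.126], TCP at [0.224, 0.584, 0.234] pointing down, gripper open.
Joint ranges: [-2.98, 2.98], [-0.91, 2.08], [0.09, 2.57], [-1.24, 4.39], [0.2, 2.65], [-2.68, 2.68]. Speed limits (rad/s): [2.57, 2.57, 3.01, 3.14, 3.14, 3.14].

### API

Orientations are given as a 3x3 rotation matrix whose columns are the frame's x, y, z axes.
In Python, from station import robot gives the robot as it stands. The module is installed in compiled form; this text tells all that it offers.
- The arm moves only by the tool send_rows, never from a script. Its argument "moves" is a list of rows, each a list of 6 numbers: the shift along the tool's x, y, z in units of 0.1 m (1.0 is 0.1 m), then the turn, a rotation vector about the tool's x, y, z in units of 90 degrees (1.0 is 90 degrees). A call has 1 to 20 rows; each row is the pose to reach, as a shift and turn from the pose commanded when the call began, along the tool's axes at that moment; what a row does not reach only later rows make up. A row lasts 1/12 s, in which the tool goes at most 41.7 mm and 7.16 degrees, less where a joint would pass 70% of its speed; a pose out of reach is approached as far as the arm can. A call with a number of a shift or a turn outside -1 to 1 is refused whole. A call with a gripper value outside its range is refused whole. "grip" is the gripper command: -1 is shut, 1 is fully open, values between are in proportion, set as the call begins (left out, the last holds). The fingers move at their own pace and stop on an object; "grip_force" is the grip in N (left out, the last holds). Time passes only in rows, so rows that repeat a pose let the fingers close. It gives the time, the measured TCP pose, the force and the opening at its end, in the units of the state.
- robot.get_state(): the state, without advancing time (a new reading comes with each control period).
- robot.get_image(name): name is "side" or "top" or "wrist"; returns a dict with "img" (384x512x3 uint8, red, green, blue), "mtx" (3x3 intrinsics, pixels), "world_to_cam" (4x4, takes a point from world to camera coordinates). Camera axes: x right, y down, z forward; pixel columns grow to the right and rows downward; lengths in m; the calibration is good to about 2 mm. A picture is of the moment at which its call begins. There is no depth.
- robot.close_job(): hands the job in, once; it reports no verdict.
The state is a dict: "time": time; "joint_pos": joint angles; "dq": joint speeds; "effort": joint torques, N m; "tool_pos": TCP position; "eef_rot": TCP orientation; "wrist_force": force on the tool from outside, world axes, zero at the start; "torque": the same for the moment, N m; "width": finger opening in m.
Only numpy, scipy, OpenCV 4.12 (cv2) and the standard library are available. Lean on these libraries where they do the work, as an engineer would, in place of code of your own. Each camera call takes 0.05 s, during which the arm holds its last target.

## Working session

There is one attempt and no reset: what is moved stays moved. The work goes in short steps, Python scripts to look and compute and a tool call to move; the robot and the scene stay as the last step left them, time stands still between calls to the robot, and variables do not carry over. Pictures are saved under pics/ and viewed, and the job is handed in when it is done.

Besides the shell and the picture viewer there is one more tool, called after "Request:" by a JSON object that holds its "op" and its "data", one argument or row to a line. send_rows: Moves the arm, as the interface text tells. Shifts and turns lie within -1 to 1; 1 stands for 0.1 m of shift or 90 degrees of turn. Its arguments: {"type":"object","properties":{"moves":{"type":"array"},"grip":{"type":"number"},"grip_force":{"type":"number"}},"required":["moves"]}

```bash
mkdir -p pics; ls
python3 - <<'E'
from station import robot
import cv2, json, numpy as np
s=robot.get_state(); print({k:np.round(v,3).tolist() for k,v in s.items()})
for n in ("side","top","wrist"):
    d=robot.get_image(n); cv2.imwrite(f"pics/{n}0.png",d["img"][:,:,::-1])
    np.savez(f"{n}0.npz",**d)
    print(n,np.round(d["mtx"],1).tolist(),np.round(d["world_to_cam"],3).tolist())
E
```

```text
pics
{'time': 0.0, 'joint_pos': [1.079, 0.221, 1.528, -0.0, 1.395, -0.126], 'dq': [0.002, -0.0, -0.001, -0.001, 0.0, -0.001], 'effort': [-0.001, -49.463, -38.737, 0.07, 0.057, -0.0], 'tool_pos': [0.223, 0.583, 0.232], 'eef_rot': [[0.358, 0.934, -0.001], [0.934, -0.358, -0.002], [-0.002, -0.0, -1.0]], 'wrist_force': [-0.034, -1.239, -0.377], 'torque': [0.042, 0.014, 0.021], 'width': 0.087}
side [[378.1, 0.0, 253.7], [0.0, 378.1, 188.7], [0.0, 0.0, 1.0]] [[-0.952, -0.305, 0.021, 0.413], [-0.176, 0.491, -0.853, 0.234], [0.249, -0.816, -0.521, 1.103], [0.0, 0.0, 0.0, 1.0]]
top [[383.8, 0.0, 251.5], [0.0, 383.8, 196.6], [0.0, 0.0, 1.0]] [[0.002, -1.0, -0.012, -0.01], [-0.986, -0.0, -0.168, 0.474], [0.168, 0.012, -0.986, 1.184], [0.0, 0.0, 0.0, 1.0]]
wrist [[269.9, 0.0, 253.0], [0.0, 269.9, 194.2], [0.0, 0.0, 1.0]] [[0.358, 0.934, -0.003, -0.623], [0.898, -0.344, 0.276, -0.034], [0.256, -0.102, -0.961, 0.391], [0.0, 0.0, 0.0, 1.0]]
```

View pics/side0.png

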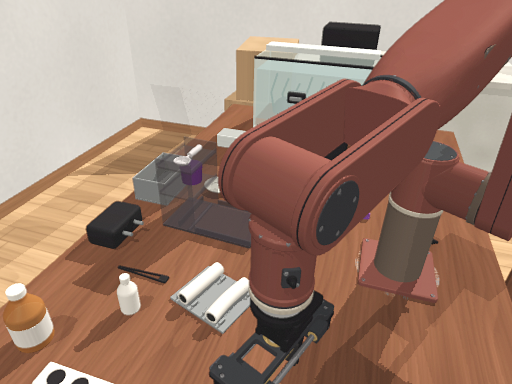

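View pics/top0.png

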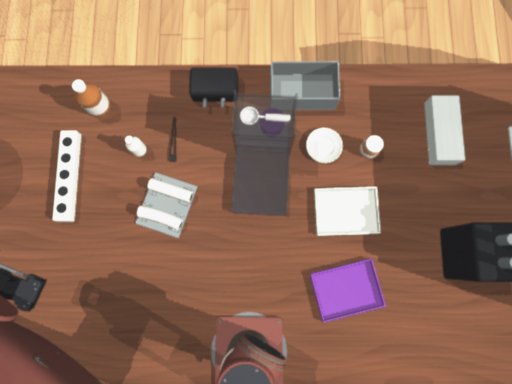

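View pics/wrist0.png

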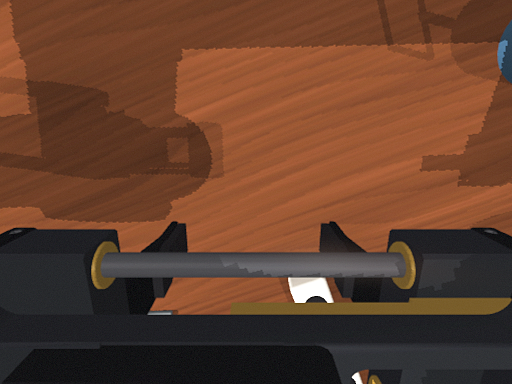

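```bash
cat > h.py <<'E'
import numpy as np, cv2
def ray(d,u,v):
    K=d["mtx"];T=d["world_to_cam"];R=T[:3,:3];t=T[:3,3]
    c=-R.T@t; r=R.T@np.linalg.inv(K)@np.array([u,v,1.0]); return c,r
def onz(d,u,v,z):
    c,r=ray(d,u,v); return c+r*(z-c[2])/r[2]
def proj(d,p):
    T=d["world_to_cam"]; q=d["mtx"]@(T[:3,:3]@np.asarray(p)+T[:3,3]); return q[:2]/q[2]
E
python3 - <<'E'
import cv2,numpy as np
im=cv2.imread("pics/top0.png"); c=im[80:250,120:400]
cv2.imwrite("pics/crop0.png",cv2.resize(c,None,fx=2.85,fy=2.85,interpolation=cv2.INTER_CUBIC)[:600,:800])
im=cv2.imread("pics/side0.png"); c=im[120:340,80:330]
cv2.imwrite("pics/crop1.png",cv2.resize(c,None,fx=2.7,fy=2.7,interpolation=cv2.INTER_CUBIC)[:600,:800])
E
```

```text
(no output)
```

View pics/crop0.png

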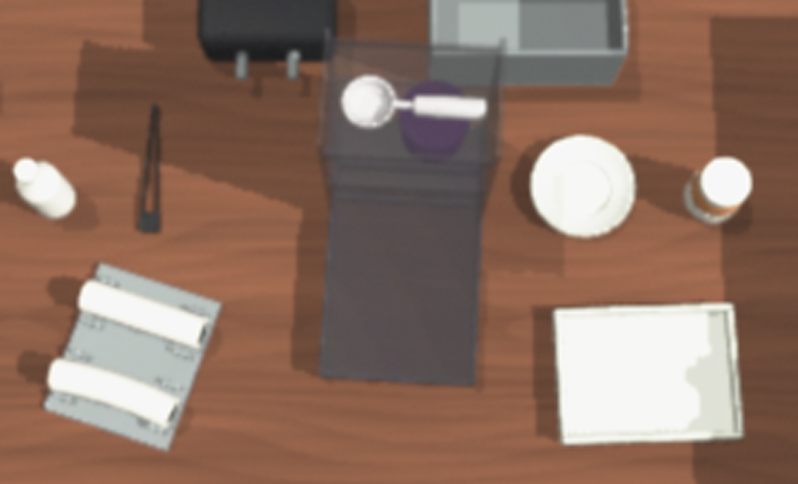

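View pics/crop1.png

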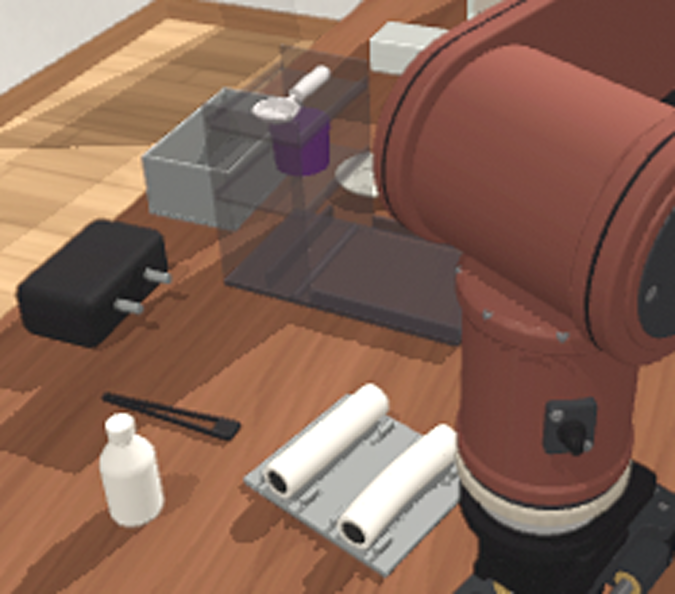

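Run:
```python
import numpy as np,cv2
from h import *
d=dict(np.load("top0.npz")); im=d["img"]
f=lambda x,y:(120+(x+.5)/2.85-.5,80+(y+.5)/2.85-.5)
for n,(x,y),z in [("FL",(320,378),.008),("FR",(475,383),.008),("tierL@126",(329,200),.126),("tierR",(483,207),.126),("tierLb",(326,158),.215),("tierRb",(497,162),.221),("sideTopFL",(318,155),.25),("sideTopFR",(500,160),.25),
 ("trayNL",(562,443),.022),("trayNR",(742,437),.022),("trayFL",(556,311),.022),("trayFR",(733,305),.022)]:
    print(n,np.round(onz(d,*f(x,y),z),4))
# tubes & tray by mask
hsv=cv2.cvtColor(im,cv2.COLOR_RGB2HSV)
m=((hsv[...,1]<45)&(hsv[...,2]>200)).astype(np.uint8)
n,l,st,c=cv2.connectedComponentsWithStats(m)
for i in range(1,n):
    if st[i,4]>60:
        cnt,_=cv2.findContours((l==i).astype(np.uint8),0,2); r=cv2.minAreaRect(cnt[0])
        print(st[i],np.round(c[i],1),np.round(r[0],1),np.round(r[1],1),round(r[2],1),"z18+8:",np.round(onz(d,*r[0],.030),3))
        if st[i,0]<200 and 170<st[i,1]<215:
            b=cv2.boxPoints(r); print(np.round([onz(d,*p,.026)[:2] for p in b],4).tolist())
# grey cradle
m=((hsv[...,1]<40)&(hsv[...,2]>110)).astype(np.uint8); m[:, :130]=0; m[:,200:]=0; m[:170]=0;m[245:]=0
cnt,_=cv2.findContours(m,0,2); cn=max(cnt,key=cv2.contourArea); r=cv2.minAreaRect(cn); 
print("cradle",r); print(np.round([onz(d,*p,.008)[:2] for p in cv2.boxPoints(r)],4).tolist(), onz(d,*r[0],.008))
```

```text
FL [0.4276 0.055  0.008 ]
FR [ 0.4221 -0.1217  0.008 ]
tierL@126 [0.6029 0.04   0.126 ]
tierR [ 0.595  -0.1233  0.126 ]
tierLb [0.6191 0.0382 0.215 ]
tierRb [ 0.6127 -0.1291  0.221 ]
sideTopFL [0.6102 0.0438 0.25  ]
sideTopFR [ 0.605  -0.1291  0.25  ]
trayNL [ 0.3531 -0.2166  0.022 ]
trayNR [ 0.3601 -0.4167  0.022 ]
trayFL [ 0.5028 -0.2137  0.022 ]
trayFR [ 0.5098 -0.4145  0.022 ]
[ 72  79  14  13 136] [78.5 85.3] [78.5 85.5] [12.7 11.3] 45.0 z18+8: [0.859 0.581 0.03 ]
[ 91  93  17  21 171] [100.9 105.3] [101.  104.7] [12.3 20.1] 36.3 z18+8: [0.79  0.499 0.03 ]
[ 432   96   33   64 1721] [447.7 127.7] [447.7 127.5] [65.5 27.1] 84.8 z18+8: [ 0.707 -0.655  0.03 ]
[240 107  14  17 185] [247.  114.7] [246.5 115. ] [16. 13.] 90.0 z18+8: [0.752 0.009 0.03 ]
[265 114  25   7 137] [277.4 116.8] [277.1 116.8] [24.2  5.6] 4.8 z18+8: [ 0.745 -0.093  0.03 ]
[307 128  35  35 988] [324.1 144.8] [324. 145.] [34. 34.] 90.0 z18+8: [ 0.648 -0.246  0.03 ]
[  53  130   28   91 1519] [ 67.3 176. ] [ 66.5 175.5] [21.5 90.8] 4.7 z18+8: [0.545 0.596 0.03 ]
[366 135  18  17 231] [374.4 143.3] [374.5 143.5] [17.  15.6] 45.0 z18+8: [ 0.653 -0.412  0.03 ]
[125 136  21  20 273] [135.2 145.1] [135.2 144.8] [24.4 13.9] 33.7 z18+8: [0.649 0.376 0.03 ]
[148 179  45  23 500] [169.5 189.3] [169.5 189.1] [44.6 11.4] 18.4 z18+8: [0.5   0.257 0.03 ]
[[0.5063, 0.3327], [0.5423, 0.3226], [0.4954, 0.1829], [0.46, 0.1935]]
[ 315  187   64   49 2826] [345.7 210.6] [346.5 210.8] [47.1 62.2] 88.2 z18+8: [ 0.43  -0.311  0.03 ]
[137 206  46  25 521] [159.2 216.4] [159.1 216.6] [46.  13.5] 20.4 z18+8: [0.411 0.287 0.03 ]
[[0.4165, 0.3649], [0.4576, 0.3519], [0.4057, 0.2106], [0.3653, 0.2242]]
cradle ((165.01205444335938, 204.0261993408203), (48.40867233276367, 55.790283203125), 20.282560348510742)
[[0.3963, 0.3777], [0.5709, 0.3227], [0.514, 0.1699], [0.3422, 0.2279]] [0.45476824 0.27450433 0.008     ]
```

```bash
cat > mv.py <<'E'
import numpy as np, sys
from scipy.spatial.transform import Rotation as Ro
from station import robot
def Rd(yaw,lean=0):
    # tool down with x at yaw(deg); lean about tool x (deg), tip toward tool +y
    c,s=np.cos(np.radians(yaw)),np.sin(np.radians(yaw))
    R=np.array([[c,s,0],[s,-c,0],[0,0,-1.]])
    return R@Ro.from_euler('x',-lean,degrees=True).as_matrix()
def go(p,yaw,lean=0):
    s=robot.get_state(); R=np.array(s["eef_rot"]); 
    sh=R.T@(np.array(p)-s["tool_pos"])/0.1; rv=Ro.from_matrix(R.T@Rd(yaw,lean)).as_rotvec()/(np.pi/2)
    print("t",round(s["time"],2),"pos",np.round(s["tool_pos"],4),"w",round(s["width"],4),"F",np.round(s["wrist_force"],1),"\nSHIFT",np.round(sh,3),"TURN",np.round(rv,3),"mm",round(100*np.linalg.norm(sh)),"deg",round(90*np.linalg.norm(rv)))
if __name__=="__main__":
    a=[float(x) for x in sys.argv[1:]]; go(a[:3],*a[3:])
E
python3 mv.py .4125 .289 .10 -19
```

```text
t 0.15 pos [0.2234 0.5832 0.2327] w 0.0867 F [-0.5  0.7  0.7] 
SHIFT [-2.069  2.819  1.329] TURN [0.001 0.001 0.978] mm 374 deg 88
```

Request:
{"op": "send_rows", "data": {
  "moves": [
    [-0.7, 0.95, 0.3, 0, 0, 0.35],
    [-0.7, 0.95, 0.3, 0, 0, 0.35],
    [-0.7, 0.95, 0.3, 0, 0, 0.35],
    [-0.7, 0.95, 0.3, 0, 0, 0.35],
    [-0.7, 0.95, 0.3, 0, 0, 0.35]
  ],
  "grip": 0.5,
  "grip_force": 15
}}

```text
time: 0.57
tool_pos: [0.288, 0.4819, 0.2022]
eef_rot: [[0.799, 0.602, -0.001], [0.602, -0.799, -0.002], [-0.002, 0.001, -1.0]]
wrist_force: [0.5, -0.1, -0.3]
width: 0.0671
```

```bash
python3 mv.py .4125 .289 .10 -19
```

```text
t 0.57 pos [0.288  0.4819 0.2022] w 0.0671 F [ 0.5 -0.1 -0.3] 
SHIFT [-0.164  2.289  1.025] TURN [0.001 0.001 0.622] mm 251 deg 56
```

Request:
{"op": "send_rows", "data": {
  "moves": [
    [-0.1, 1.0, 0.4, 0, 0, 0.31],
    [-0.1, 1.0, 0.4, 0, 0, 0.31],
    [-0.1, 1.0, 0.4, 0, 0, 0.31],
    [-0.1, 1.0, 0.4, 0, 0, 0.31]
  ]
}}

```text
time: 0.9
tool_pos: [0.3408, 0.3944, 0.1605]
eef_rot: [[0.987, 0.158, -0.003], [0.158, -0.987, -0.005], [-0.004, 0.004, -1.0]]
wrist_force: [-0.3, -0.0, -0.1]
width: 0.065
```

```bash
python3 mv.py .4125 .289 .10 -19
```

```text
t 0.9 pos [0.3408 0.3944 0.1605] w 0.065 F [-0.3 -0.  -0.1] 
SHIFT [0.544 1.151 0.608] TURN [0.003 0.002 0.312] mm 141 deg 28
```

Request:
{"op": "send_rows", "data": {
  "moves": [
    [0.54, 1.0, 0.6, 0, 0, 0.31],
    [0.54, 1.0, 0.6, 0, 0, 0.31],
    [0.54, 1.0, 0.6, 0, 0, 0.31],
    [0.54, 1.0, 0.6, 0, 0, 0.31],
    [0.54, 1.0, 0.6, 0, 0, 0.31]
  ]
}}

```text
time: 1.32
tool_pos: [0.4102, 0.3069, 0.1017]
eef_rot: [[0.947, -0.321, -0.003], [-0.321, -0.947, -0.002], [-0.002, 0.003, -1.0]]
wrist_force: [-0.7, -0.3, 0.6]
width: 0.0654
```

```bash
python3 mv.py .4125 .289 .022 -19
python3 - <<'E'
from station import robot
import cv2,numpy as np
from h import *
for n in ("wrist","top"):
    d=robot.get_image(n); im=d["img"][:,:,::-1].copy()
    for z in (.044,):
        for p in [(.4125,.289,z),(.4975,.26,z)]:
            u=proj(d,p); print(n,u.round()); cv2.circle(im,tuple(int(v) for v in u),3,(0,0,255),1)
    if n=="top": im=cv2.resize(im[150:260,100:240],None,fx=5,fy=5)
    cv2.imwrite(f"pics/{n}1.png",im)
E
```

```text
t 1.32 pos [0.4102 0.3069 0.1017] w 0.0654 F [-0.7 -0.3  0.6] 
SHIFT [0.081 0.16  0.797] TURN [0.002 0.001 0.003] mm 82 deg 0
wrist [262. 230.]
wrist [369. 230.]
top [157. 216.]
top [167. 189.]
```

View pics/wrist1.png

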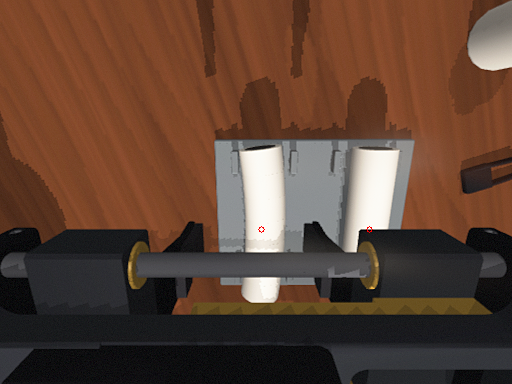

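View pics/top1.png

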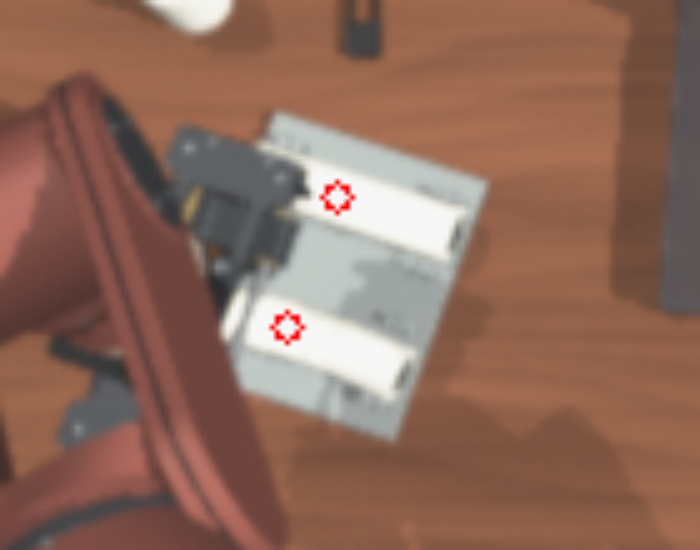

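The wrist view shows the near tube visibly curved (middle at about (264,225)), centred between the jaws; the far one at (370,200) looks straight. I'll descend on the near one.

Request:
{"op": "send_rows", "data": {
  "moves": [
    [0.08, 0.16, 0.5, 0, 0, 0],
    [0.08, 0.16, 0.7, 0, 0, 0],
    [0.08, 0.16, 0.79, 0, 0, 0],
    [0.08, 0.16, 0.79, 0, 0, 0],
    [0.08, 0.16, 0.79, 0, 0, 0]
  ]
}}

```text
time: 1.83
tool_pos: [0.4128, 0.2928, 0.0254]
eef_rot: [[0.95, -0.311, 0.0], [-0.311, -0.95, 0.0], [0.0, -0.0, -1.0]]
wrist_force: [0.4, -0.6, -0.4]
width: 0.0649
```

Request:
{"op": "send_rows", "data": {
  "moves": [
    [0, 0, 0, 0, 0, 0],
    [0, 0, 0, 0, 0, 0],
    [0, 0, 0, 0, 0, 0],
    [0, 0, 0, 0, 0, 0],
    [0, 0, 0, 0, 0, 0],
    [0, 0, 0, 0, 0, 0]
  ],
  "grip": -1,
  "grip_force": 15
}}

```text
time: 2.33
tool_pos: [0.4133, 0.2919, 0.0251]
eef_rot: [[0.95, -0.313, 0.001], [-0.313, -0.95, 0.0], [0.001, -0.001, -1.0]]
wrist_force: [-0.1, 0.4, 2.4]
width: 0.0356
```

Request:
{"op": "send_rows", "data": {
  "moves": [
    [0, 0, -0.3, 0, 0, 0],
    [0, 0, -0.7, 0, 0, 0],
    [0, 0.4, -0.8, 0, 0, 0.05],
    [0, 0.8, -0.8, 0, 0, 0.1],
    [0, 1, -0.8, 0, 0, 0.1],
    [0, 1, -0.8, 0, 0, 0.1]
  ]
}}

```text
time: 2.83
tool_pos: [0.3796, 0.1938, 0.1041]
eef_rot: [[0.888, -0.46, -0.002], [-0.46, -0.888, -0.002], [-0.001, 0.002, -1.0]]
wrist_force: [0.8, 0.0, -1.3]
width: 0.0359
```

```bash
python3 mv.py .473 -.035 .10 -1.8
```

```text
t 2.83 pos [0.3796 0.1938 0.1041] w 0.0359 F [ 0.8  0.  -1.3] 
SHIFT [1.882 1.602 0.043] TURN [ 0.001  0.001 -0.284] mm 247 deg 26
```

Request:
{"op": "send_rows", "data": {
  "moves": [
    [0.4, 0.3, 0, 0, 0, -0.08],
    [0.8, 0.6, 0, 0, 0, -0.15],
    [1, 0.9, 0, 0, 0, -0.2],
    [1, 0.9, 0, 0, 0, -0.2],
    [1, 0.9, 0, 0, 0, -0.2]
  ]
}}

```text
time: 3.25
tool_pos: [0.4309, 0.0673, 0.1049]
eef_rot: [[0.986, -0.164, 0.001], [-0.164, -0.986, -0.002], [0.002, 0.001, -1.0]]
wrist_force: [-0.0, -0.9, -1.5]
width: 0.0355
```

```bash
python3 mv.py .473 -.035 .10 -1.8
```

```text
t 3.25 pos [0.4309 0.0673 0.1049] w 0.0355 F [-0.  -0.9 -1.5] 
SHIFT [0.583 0.94  0.051] TURN [ 0.001 -0.001 -0.085] mm 111 deg 8
```

Request:
{"op": "send_rows", "data": {
  "moves": [
    [0.3, 0.45, 0, 0, 0, -0.05],
    [0.58, 0.94, 0.1, 0, 0, -0.085],
    [0.58, 0.94, 0.3, 0, 0, -0.085],
    [0.58, 0.94, 0.3, 0, 0, -0.085],
    [0.58, 0.94, 0.5, 0, 0, -0.085],
    [0.58, 0.94, 0.5, 0, 0, -0.085]
  ]
}}

```text
time: 3.75
tool_pos: [0.4689, -0.0303, 0.0514]
eef_rot: [[1.0, -0.03, -0.006], [-0.03, -1.0, 0.002], [-0.006, -0.002, -1.0]]
wrist_force: [-0.6, -0.1, -2.1]
width: 0.0357
```

```bash
python3 mv.py .473 -.035 .026 -1.8
python3 - <<'E'
from station import robot
import cv2
d=robot.get_image("wrist");cv2.imwrite("pics/w2.png",d["img"][:,:,::-1])
d=robot.get_image("side");cv2.imwrite("pics/s2.png",d["img"][:,:,::-1])
E
```

```text
t 3.75 pos [ 0.4689 -0.0303  0.0514] w 0.0357 F [-0.6 -0.1 -2.1] 
SHIFT [0.044 0.046 0.253] TURN [-0.001  0.004  0.001] mm 26 deg 0
```

View pics/w2.png

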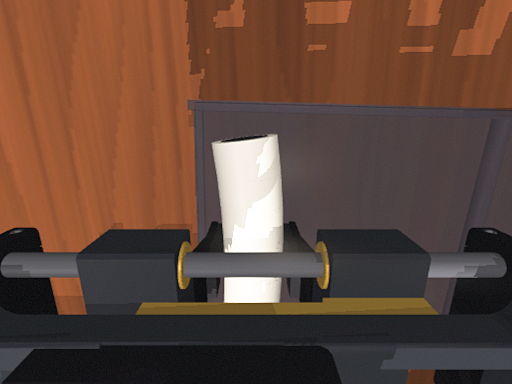

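View pics/s2.png

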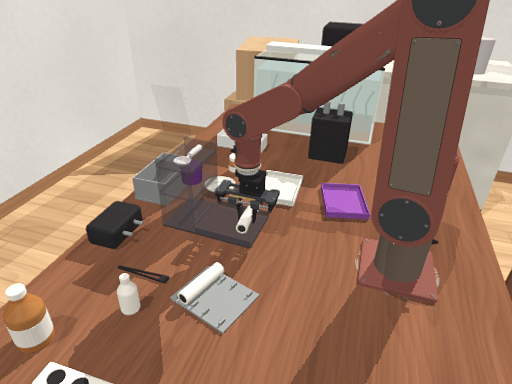

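Run:
```python
from station import robot
from h import *
import cv2
d=robot.get_image("wrist")
for n,(u,v),z in [("frontcornerL top",(193,103),.012),("frontlip inner",(204,150),.008),("rail r",(490,112),.028),("ridge far",(490,120),.009),("ridge near",(474,200),.009),("ridge R edge",(505,130),.009)]:
    print(n,onz(d,u,v,z).round(4))
im=d["img"][90:260,180:512,::-1]; cv2.imwrite("pics/w2c.png",cv2.resize(im,None,fx=2.4,fy=2.4,interpolation=cv2.INTER_CUBIC))
```

```text
frontcornerL top [0.4322 0.0545 0.012 ]
frontlip inner [0.4364 0.0222 0.008 ]
rail r [0.6208 0.043  0.028 ]
ridge far [0.6378 0.0375 0.009 ]
ridge near [ 0.6382 -0.021   0.009 ]
ridge R edge [0.6498 0.0303 0.009 ]
```

View pics/w2c.png

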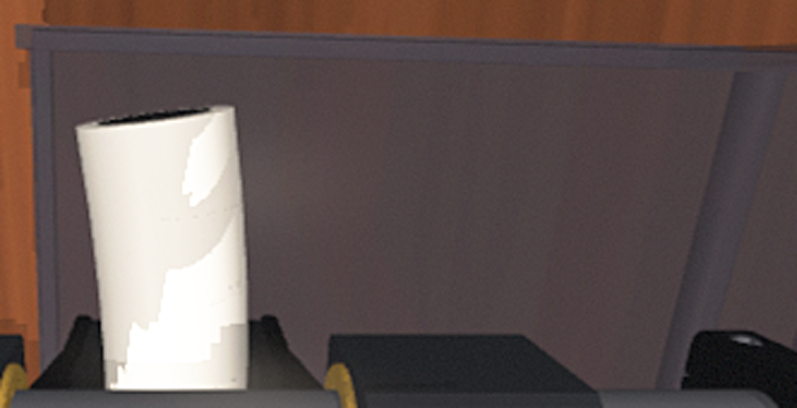

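Request:
{"op": "send_rows", "data": {
  "moves": [
    [0.04, 0.045, 0.1, 0, 0, 0],
    [0.04, 0.045, 0.2, 0, 0, 0],
    [0.04, 0.045, 0.24, 0, 0, 0],
    [0.04, 0.045, 0.26, 0, 0, 0],
    [0.04, 0.045, 0.26, 0, 0, 0],
    [0.04, 0.045, 0.26, 0, 0, 0]
  ]
}}

```text
time: 4.4
tool_pos: [0.4751, -0.0356, 0.0287]
eef_rot: [[1.0, -0.028, -0.0], [-0.028, -1.0, 0.0], [-0.0, -0.0, -1.0]]
wrist_force: [-1.2, -0.2, -1.3]
width: 0.0349
```

Request:
{"op": "send_rows", "data": {
  "moves": [
    [0, 0, 0.02, 0, 0, 0],
    [0, 0, 0.035, 0, 0, 0],
    [0, 0, 0.035, 0, 0, 0],
    [0, 0, 0.035, 0, 0, 0],
    [0, 0, 0.035, 0, 0, 0]
  ]
}}

```text
time: 4.82
tool_pos: [0.4753, -0.0359, 0.0252]
eef_rot: [[1.0, -0.028, 0.0], [-0.028, -1.0, -0.0], [0.0, 0.0, -1.0]]
wrist_force: [-0.0, -0.3, -1.4]
width: 0.0355
```

Request:
{"op": "send_rows", "data": {
  "moves": [
    [0, 0, 0, 0, 0, 0],
    [0, 0, 0, 0, 0, 0],
    [0, 0, 0, 0, 0, 0],
    [0, 0, 0, 0, 0, 0],
    [0, 0, 0, 0, 0, 0]
  ],
  "grip": 0.5
}}

```text
time: 5.23
tool_pos: [0.4751, -0.0358, 0.025]
eef_rot: [[1.0, -0.028, -0.0], [-0.028, -1.0, -0.0], [-0.0, 0.0, -1.0]]
wrist_force: [-0.3, -0.2, 0.5]
width: 0.06
```

Request:
{"op": "send_rows", "data": {
  "moves": [
    [0, 0, -0.2, 0, 0, 0],
    [0, 0, -0.5, 0, 0, 0],
    [0, 0, -0.7, 0, 0, -0.05],
    [0, 0, -0.7, 0, 0, -0.2],
    [0, 0, -0.7, 0, 0, -0.3]
  ]
}}

```text
time: 5.65
tool_pos: [0.4767, -0.0362, 0.0971]
eef_rot: [[0.953, 0.302, 0.004], [0.302, -0.953, -0.001], [0.004, 0.002, -1.0]]
wrist_force: [0.8, -0.0, -0.4]
width: 0.0652
```

```bash
python3 mv.py .42 -.033 .10 88
python3 - <<'E'
from station import robot
import cv2
for n in ("side","top"):
  d=robot.get_image(n);im=d["img"][:,:,::-1]
  im=im[140:260,130:310] if n=="side" else im[90:230,200:320]
  cv2.imwrite(f"pics/{n}3.png",cv2.resize(im,None,fx=4,fy=4,interpolation=cv2.INTER_CUBIC))
E
```

```text
t 5.65 pos [ 0.4767 -0.0362  0.0971] w 0.0652 F [ 0.8 -0.  -0.4] 
SHIFT [-0.531 -0.201 -0.031] TURN [ 0.003 -0.001 -0.783] mm 57 deg 70
```

View pics/side3.png

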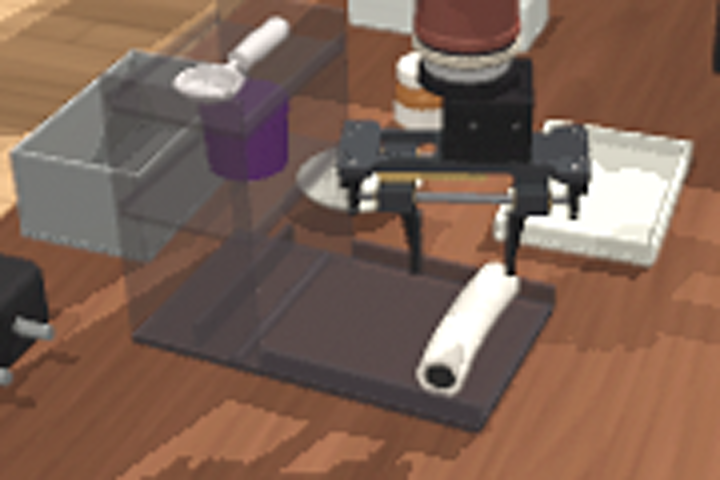

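View pics/top3.png

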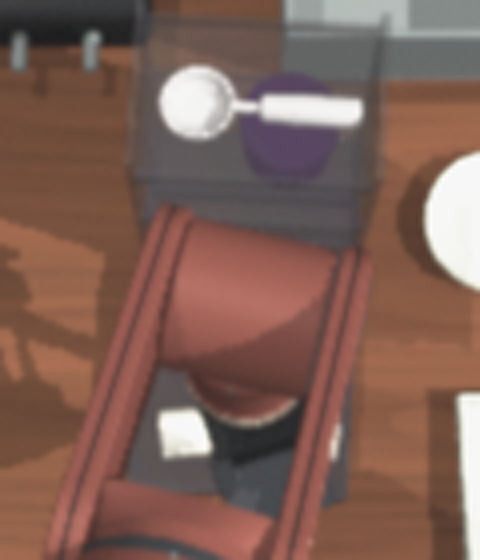

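Request:
{"op": "send_rows", "data": {
  "moves": [
    [-0.48, -0.18, 0, 0, 0, -0.2],
    [-0.48, -0.18, 0, 0, 0, -0.4],
    [-0.48, -0.18, 0, 0, 0, -0.6],
    [-0.48, -0.18, 0, 0, 0, -0.78],
    [-0.48, -0.18, 0, 0, 0, -0.78],
    [-0.48, -0.18, 0, 0, 0, -0.78],
    [-0.48, -0.18, 0, 0, 0, -0.78],
    [-0.48, -0.18, 0, 0, 0, -0.78],
    [-0.48, -0.18, 0, 0, 0, -0.78],
    [-0.48, -0.18, 0, 0, 0, -0.78],
    [-0.48, -0.18, 0, 0, 0, -0.78]
  ],
  "grip": 1
}}

```text
time: 6.67
tool_pos: [0.4236, -0.0328, 0.0946]
eef_rot: [[0.046, 0.999, -0.001], [0.999, -0.046, 0.0], [0.0, -0.001, -1.0]]
wrist_force: [0.4, -0.8, -0.7]
width: 0.087
```

```bash
python3 mv.py .425 -.0335 .031 88.2
```

```text
t 6.67 pos [ 0.4236 -0.0328  0.0946] w 0.087 F [ 0.4 -0.8 -0.7] 
SHIFT [-0.007  0.015  0.636] TURN [-0.001 -0.    -0.009] mm 64 deg 1
```

Request:
{"op": "send_rows", "data": {
  "moves": [
    [0, 0, 0.3, 0, 0, 0],
    [0, 0, 0.5, 0, 0, -0.009],
    [0, 0, 0.63, 0, 0, -0.009],
    [0, 0, 0.63, 0, 0, -0.009],
    [0, 0, 0.63, 0, 0, -0.009]
  ]
}}

```text
time: 7.08
tool_pos: [0.4231, -0.0326, 0.0314]
eef_rot: [[0.035, 0.999, -0.002], [0.999, -0.035, 0.001], [0.001, -0.002, -1.0]]
wrist_force: [-0.2, -0.0, -0.3]
width: 0.0868
```

Request:
{"op": "send_rows", "data": {
  "moves": [
    [0, 0.04, 0, 0, 0, 0],
    [0, 0.08, 0, 0, 0, 0],
    [0, 0.12, 0, 0, 0, 0],
    [0, 0.15, 0, 0, 0, 0],
    [0, 0.18, 0, 0, 0, 0],
    [0, 0.21, 0, 0, 0, 0],
    [0, 0.24, 0, 0, 0, 0],
    [0, 0.27, 0, 0, 0, 0],
    [0, 0.3, 0, 0, 0, 0],
    [0, 0.33, 0, 0, 0, 0],
    [0, 0.36, 0, 0, 0, 0]
  ]
}}

```text
time: 8.0
tool_pos: [0.4602, -0.034, 0.032]
eef_rot: [[0.031, 1.0, -0.0], [1.0, -0.031, 0.0], [0.0, -0.0, -1.0]]
wrist_force: [-0.1, 0.1, -0.3]
width: 0.087
```

```bash
cat > snap.py <<'E'
import sys,cv2
from station import robot
i=sys.argv[1]
d=robot.get_image("side");im=d["img"][140:260,130:310,::-1]
cv2.imwrite(f"pics/side{i}.png",cv2.resize(im,None,fx=4,fy=4,interpolation=cv2.INTER_CUBIC))
E
python3 snap.py 4
```

```text
(no output)
```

View pics/side4.png

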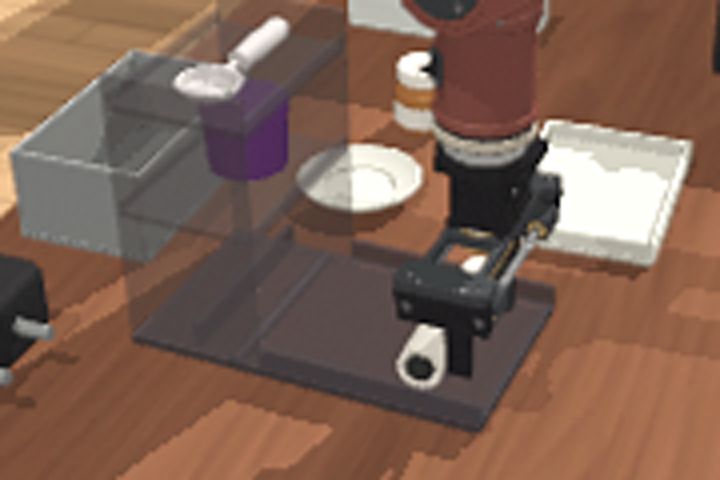

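Request:
{"op": "send_rows", "data": {
  "moves": [
    [0, 0.03, 0, 0, 0, 0],
    [0, 0.06, 0, 0, 0, 0],
    [0, 0.09, 0, 0, 0, 0],
    [0, 0.12, 0, 0, 0, 0],
    [0, 0.12, 0, 0, 0, 0]
  ]
}}

```text
time: 8.47
tool_pos: [0.4727, -0.0344, 0.0322]
eef_rot: [[0.031, 1.0, 0.001], [1.0, -0.031, -0.0], [-0.0, 0.001, -1.0]]
wrist_force: [0.2, -0.5, 0.8]
width: 0.0875
```

```bash
python3 snap.py 5
```

Request:
{"op": "send_rows", "data": {
  "moves": [
    [0, 0.03, 0, 0, 0, 0],
    [0, 0.06, 0, 0, 0, 0],
    [0, 0.09, 0, 0, 0, 0],
    [0, 0.12, 0, 0, 0, 0],
    [0, 0.12, 0, 0, 0, 0]
  ]
}}

```text
time: 8.93
tool_pos: [0.4847, -0.0348, 0.0322]
eef_rot: [[0.031, 1.0, 0.001], [1.0, -0.031, -0.0], [-0.0, 0.001, -1.0]]
wrist_force: [-0.4, 0.9, 0.2]
width: 0.0871
```

```bash
python3 snap.py 6; python3 -c "
import cv2,numpy as np
cv2.imwrite('pics/c56.png',np.hstack([cv2.imread(f'pics/side{i}.png')[160:460,320:660] for i in (5,6)]))"
```

```text
(no output)
```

View pics/c56.png

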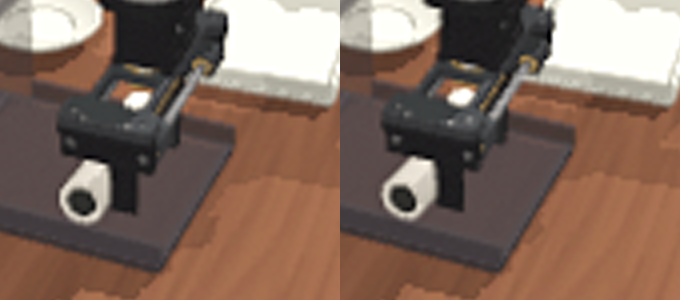

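```bash
cat > endm.py <<'E'
import sys,cv2,numpy as np
from station import robot
from h import *
# intersect the plane through the tube's +y end (caddy y axis normal) to get x,z of the dark cap
def cap(img,d,c0):
    g=cv2.cvtColor(img,cv2.COLOR_RGB2GRAY); m=(g<70).astype(np.uint8)
    n,l,st,c=cv2.connectedComponentsWithStats(m,connectivity=4)
    best=[(np.hypot(*(c[i]-c0)),i) for i in range(1,n) if 15<st[i,4]<90]
    if not best: return None
    _,i=min(best); return c[i],st[i,4]
def plane(d,u,v,yend=.035):
    c,r=ray(d,u,v); nrm=np.array([.031,.9995,0]); p0=np.array([.475,-.035,0])+nrm*.07
    return c+r*(nrm@(p0-c))/(nrm@r)
if __name__=="__main__":
    i=sys.argv[1]; c0=np.array([float(sys.argv[2]),float(sys.argv[3])])
    d=robot.get_image("side");im=d["img"]
    r=cap(im,d,c0); print(r, None if r is None else plane(d,*r[0]).round(4))
    cv2.imwrite(f"pics/side{i}.png",cv2.resize(im[140:260,130:310,::-1],None,fx=4,fy=4,interpolation=cv2.INTER_CUBIC))
E
python3 endm.py 7 230 230
python3 - <<'E'
import cv2,numpy as np
from endm import *
d=robot.get_image("side")
for i in (3,4,5,6):
    im=cv2.resize(cv2.imread(f"pics/side{i}.png"),(180,120),interpolation=cv2.INTER_AREA)[:,:,::-1]
    r=cap(im,d,np.array([105,91])); 
    if r: print(i,r,plane(d,r[0][0]+130,r[0][1]+140).round(4))
E
```

```text
(array([224.42857143, 229.32142857]), np.int32(28)) [0.5201 0.0336 0.0364]
3 (array([109.56,  93.8 ]), np.int32(25)) [0.4692 0.0352 0.0331]
4 (array([104.48148148,  91.59259259]), np.int32(27)) [0.4862 0.0347 0.0369]
5 (array([100.14285714,  90.21428571]), np.int32(28)) [0.5007 0.0342 0.0383]
6 (array([95.42307692, 89.30769231]), np.int32(26)) [0.5167 0.0337 0.0374]
```

Request:
{"op": "send_rows", "data": {
  "moves": [
    [0, 0.03, 0, 0, 0, 0],
    [0, 0.06, 0, 0, 0, 0],
    [0, 0.09, 0, 0, 0, 0],
    [0, 0.12, 0, 0, 0, 0],
    [0, 0.12, 0, 0, 0, 0]
  ]
}}

```text
time: 9.5
tool_pos: [0.4968, -0.0352, 0.0323]
eef_rot: [[0.031, 1.0, 0.001], [1.0, -0.031, -0.0], [-0.0, 0.001, -1.0]]
wrist_force: [-0.5, 0.4, 0.5]
width: 0.0871
```

```bash
python3 endm.py 8 220 228
```

```text
(array([221.5, 229. ]), np.int32(24)) [0.5301 0.0333 0.0349]
```

Request:
{"op": "send_rows", "data": {
  "moves": [
    [0, 0.03, 0, 0, 0, 0],
    [0, 0.06, 0, 0, 0, 0],
    [0, 0.09, 0, 0, 0, 0],
    [0, 0.12, 0, 0, 0, 0],
    [0, 0.15, 0, 0, 0, 0],
    [0, 0.15, 0, 0, 0, 0]
  ]
}}

```text
time: 10.05
tool_pos: [0.5116, -0.0356, 0.0322]
eef_rot: [[0.031, 1.0, 0.001], [1.0, -0.031, -0.0], [-0.0, 0.001, -1.0]]
wrist_force: [0.1, -0.1, 0.4]
width: 0.0867
```

```bash
python3 endm.py 9 215 227; python3 -c "
import cv2,numpy as np
cv2.imwrite('pics/c89.png',np.hstack([cv2.imread(f'pics/side{i}.png')[160:460,260:600] for i in (8,9)]))"
```

```text
(array([218.91304348, 228.86956522]), np.int32(23)) [0.5391 0.033  0.0329]
```

View pics/c89.png

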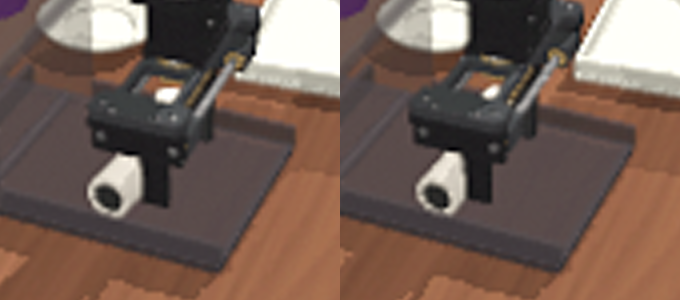

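Request:
{"op": "send_rows", "data": {
  "moves": [
    [0, 0.03, 0, 0, 0, 0],
    [0, 0.06, 0, 0, 0, 0],
    [0, 0.09, 0, 0, 0, 0],
    [0, 0.12, 0, 0, 0, 0],
    [0, 0.15, 0, 0, 0, 0],
    [0, 0.18, 0, 0, 0, 0],
    [0, 0.2, 0, 0, 0, 0],
    [0, 0.2, 0, 0, 0, 0]
  ]
}}

```text
time: 10.77
tool_pos: [0.5316, -0.0362, 0.0321]
eef_rot: [[0.031, 1.0, 0.001], [1.0, -0.031, -0.0], [-0.0, 0.001, -1.0]]
wrist_force: [-0.1, 0.2, 0.4]
width: 0.0868
```

```bash
python3 endm.py 10 212 227
```

```text
(array([213.        , 227.39130435]), np.int32(23)) [0.5595 0.0324 0.0332]
```

View pics/side10.png

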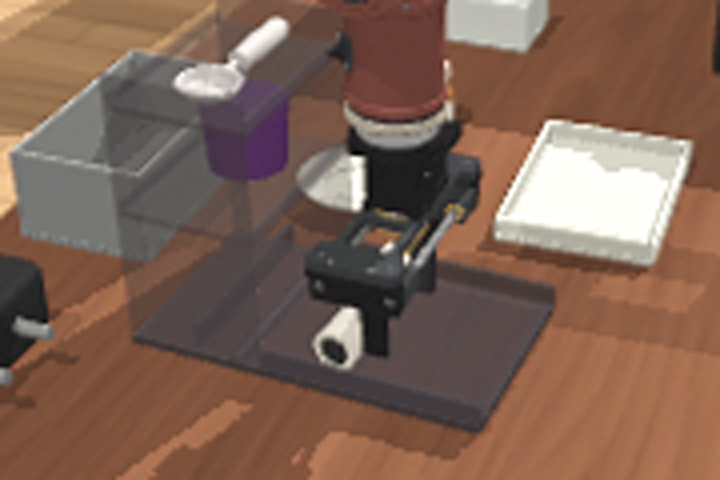

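Request:
{"op": "send_rows", "data": {
  "moves": [
    [0, -0.1, 0, 0, 0, 0],
    [0, -0.2, -0.2, 0, 0, 0],
    [0, -0.25, -0.5, 0, 0, 0],
    [0, -0.25, -0.8, 0, 0, 0],
    [0, -0.25, -0.9, 0, 0, 0],
    [0, -0.25, -0.9, 0, 0, 0]
  ]
}}

```text
time: 11.32
tool_pos: [0.5085, -0.0359, 0.1256]
eef_rot: [[0.031, 0.999, 0.007], [1.0, -0.031, -0.002], [-0.001, 0.007, -1.0]]
wrist_force: [0.2, -0.2, 0.5]
width: 0.0872
```

```bash
python3 endm.py 11 212 227;  python3 - <<'E'
from station import robot
import cv2
d=robot.get_image("wrist");cv2.imwrite("pics/w11.png",d["img"][:,:,::-1])
E
```

```text
(array([213.6 , 227.48]), np.int32(25)) [0.5574 0.0325 0.0334]
```

View pics/w11.png

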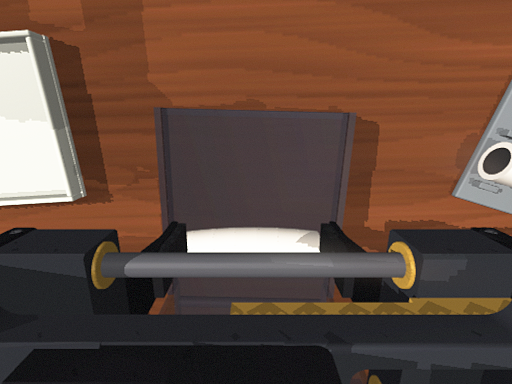

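View pics/side11.png

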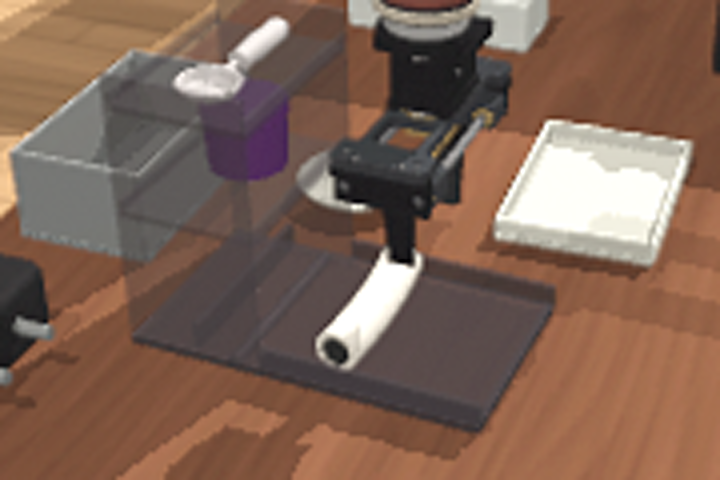

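The wrist and side pictures show the tube lying flat again, bowed the other way: the near edge's middle, row 228, is nearer the robot than its ends, row 235. So it reared about 5 mm and fell over, a half turn, and this is the bowed tube. Next I draw it back to the front with leaning fingers, to have room to grip it.

```bash
python3 mv.py .590 -.0385 .10 88.2 30
```

```text
t 11.42 pos [ 0.5059 -0.0353  0.1217] w 0.0874 F [ 0.  -0.4 -1. ] 
SHIFT [-0.005  0.841  0.217] TURN [-0.333 -0.     0.   ] mm 87 deg 30
```

Request:
{"op": "send_rows", "data": {
  "moves": [
    [0, 0.1, 0, -0.08, 0, 0],
    [0, 0.2, 0, -0.16, 0, 0],
    [0, 0.3, 0, -0.24, 0, 0],
    [0, 0.5, 0, -0.333, 0, 0],
    [0, 0.7, 0.1, -0.333, 0, 0],
    [0, 0.84, 0.1, -0.333, 0, 0],
    [0, 0.84, 0.2, -0.333, 0, 0],
    [0, 0.84, 0.2, -0.333, 0, 0]
  ]
}}

```text
time: 12.08
tool_pos: [0.5876, -0.0374, 0.0979]
eef_rot: [[0.031, 0.869, 0.494], [1.0, -0.027, -0.014], [0.001, 0.494, -0.869]]
wrist_force: [-1.0, 0.2, -1.1]
width: 0.0871
```

```bash
python3 mv.py .5925 -.0385 .033 88.2 30; python3 endm.py 12 212 227
```

```text
t 12.08 pos [ 0.5876 -0.0374  0.0979] w 0.0871 F [-1.   0.2 -1.1] 
SHIFT [-0.01  -0.278  0.588] TURN [-0.004 -0.001  0.   ] mm 65 deg 0
(array([213.6 , 227.48]), np.int32(25)) [0.5574 0.0325 0.0334]
```

View pics/side12.png

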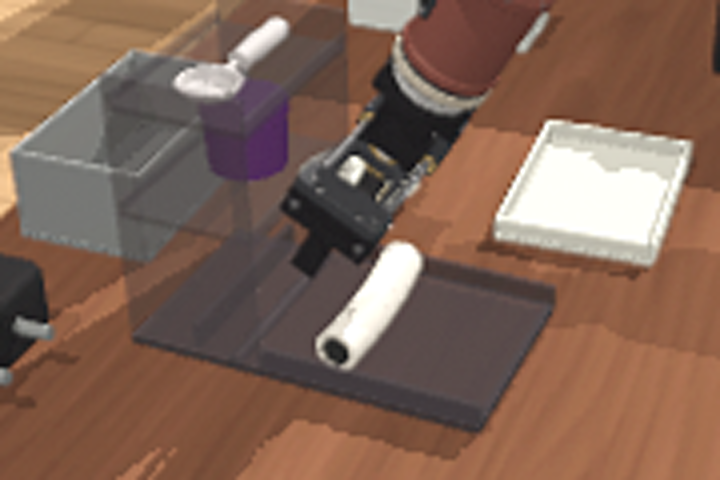

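Request:
{"op": "send_rows", "data": {
  "moves": [
    [-0.01, -0.08, 0.2, 0, 0, 0],
    [-0.01, -0.18, 0.4, 0, 0, 0],
    [-0.01, -0.28, 0.58, 0, 0, 0],
    [-0.01, -0.28, 0.58, 0, 0, 0],
    [-0.01, -0.28, 0.58, 0, 0, 0]
  ]
}}

```text
time: 12.55
tool_pos: [0.5927, -0.0386, 0.0359]
eef_rot: [[0.031, 0.868, 0.496], [1.0, -0.027, -0.014], [0.001, 0.496, -0.868]]
wrist_force: [0.3, -0.3, 0.0]
width: 0.0871
```

```bash
python3 endm.py 13 212 227; python3 mv.py .512 -.036 .033 88.2 30
```

```text
(array([213.6 , 227.48]), np.int32(25)) [0.5574 0.0325 0.0334]
t 12.6 pos [ 0.5941 -0.039   0.0377] w 0.0868 F [0.5 0.1 0.7] 
SHIFT [ 0.005 -0.735 -0.369] TURN [-0.001 -0.     0.   ] mm 82 deg 0
```

View pics/side13.png

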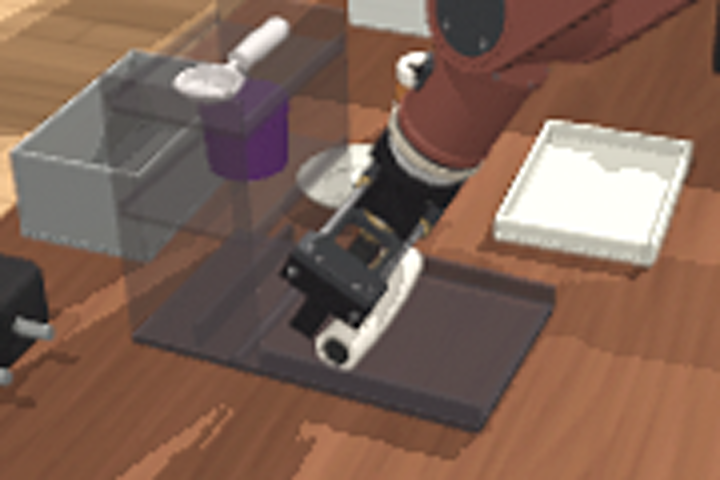

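Request:
{"op": "send_rows", "data": {
  "moves": [
    [0, -0.035, -0.02, 0, 0, 0],
    [0, -0.07, -0.04, 0, 0, 0],
    [0, -0.105, -0.06, 0, 0, 0],
    [0, -0.14, -0.08, 0, 0, 0],
    [0, -0.175, -0.1, 0, 0, 0],
    [0, -0.21, -0.12, 0, 0, 0],
    [0, -0.245, -0.14, 0, 0, 0],
    [0, -0.28, -0.16, 0, 0, 0],
    [0, -0.315, -0.18, 0, 0, 0],
    [0, -0.35, -0.2, 0, 0, 0],
    [0, -0.35, -0.2, 0, 0, 0]
  ]
}}

```text
time: 13.52
tool_pos: [0.5551, -0.0384, 0.039]
eef_rot: [[0.031, 0.864, 0.502], [1.0, -0.027, -0.017], [-0.001, 0.502, -0.865]]
wrist_force: [3.3, -0.4, 5.1]
width: 0.0874
```

```bash
python3 endm.py 14 222 230
```

```text
(array([222.33333333, 229.79166667]), np.int32(24)) [0.5274 0.0334 0.0325]
```

Request:
{"op": "send_rows", "data": {
  "moves": [
    [0, -0.035, -0.02, 0, 0, 0],
    [0, -0.07, -0.04, 0, 0, 0],
    [0, -0.105, -0.06, 0, 0, 0],
    [0, -0.14, -0.08, 0, 0, 0],
    [0, -0.175, -0.1, 0, 0, 0],
    [0, -0.21, -0.12, 0, 0, 0],
    [0, -0.245, -0.14, 0, 0, 0],
    [0, -0.28, -0.16, 0, 0, 0],
    [0, -0.315, -0.18, 0, 0, 0],
    [0, -0.35, -0.2, 0, 0, 0],
    [0, -0.35, -0.2, 0, 0, 0]
  ]
}}

```text
time: 14.48
tool_pos: [0.5148, -0.0372, 0.0389]
eef_rot: [[0.031, 0.864, 0.502], [1.0, -0.027, -0.017], [-0.001, 0.502, -0.865]]
wrist_force: [3.5, -0.1, 5.5]
width: 0.0873
```

```bash
python3 endm.py 15 235 232; python3 mv.py .56 -.036 .033 88.2 0;python3 -c "
import cv2,numpy as np
cv2.imwrite('pics/c1415.png',np.hstack([cv2.imread(f'pics/side{i}.png')[160:460,260:640] for i in (14,15)]))"
```

```text
(array([234.08, 232.44]), np.int32(25)) [0.4875 0.0346 0.0332]
t 14.53 pos [ 0.5149 -0.0372  0.0389] w 0.0872 F [ 2.9 -0.4  5.6] 
SHIFT [0.026 0.36  0.277] TURN [0.335 0.001 0.   ] mm 45 deg 30
```

View pics/c1415.png

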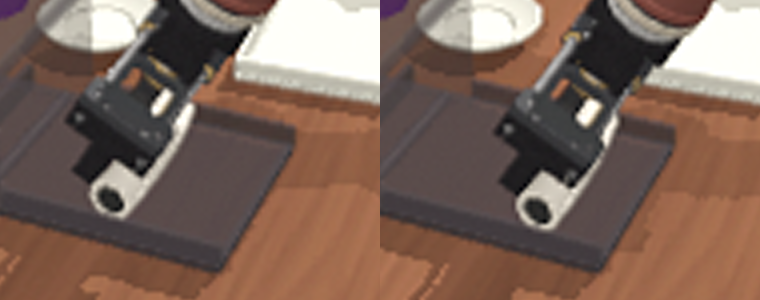

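Request:
{"op": "send_rows", "data": {
  "moves": [
    [0, 0.1, 0.06, 0, 0, 0],
    [0, 0.17, 0.1, 0, 0, 0],
    [0, 0.3, -0.1, 0.05, 0, 0],
    [0, 0.4, -0.4, 0.13, 0, 0],
    [0, 0.4, -0.7, 0.21, 0, 0],
    [0, 0.3, -0.8, 0.29, 0, 0],
    [0, 0.2, -0.8, 0.335, 0, 0],
    [0, 0.2, -0.8, 0.335, 0, 0],
    [0, 0.2, -0.8, 0.335, 0, 0]
  ]
}}

```text
time: 15.28
tool_pos: [0.4907, -0.0355, 0.1149]
eef_rot: [[0.03, 1.0, -0.005], [1.0, -0.03, 0.001], [0.001, -0.005, -1.0]]
wrist_force: [-0.4, -0.4, -0.0]
width: 0.0872
```

```bash
python3 endm.py 16 235 232; python3 mv.py .484 -.036 .10 -1.8
```

```text
(array([234.2 , 232.36]), np.int32(25)) [0.4871 0.0347 0.0337]
t 15.33 pos [ 0.4901 -0.0354  0.1148] w 0.0874 F [-0.7  0.4 -0.7] 
SHIFT [-0.008 -0.06   0.149] TURN [-0.003  0.002  1.001] mm 16 deg 90
```

View pics/side16.png

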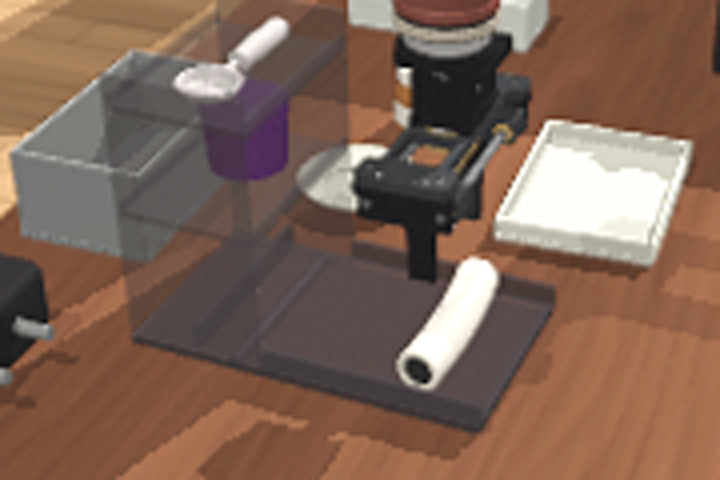

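Request:
{"op": "send_rows", "data": {
  "moves": [
    [0, -0.06, 0.1, 0, 0, 0.25],
    [0, -0.06, 0.14, 0, 0, 0.5],
    [0, -0.06, 0.14, 0, 0, 0.75],
    [0, -0.06, 0.14, 0, 0, 1],
    [0, -0.06, 0.14, 0, 0, 1],
    [0, -0.06, 0.14, 0, 0, 1],
    [0, -0.06, 0.14, 0, 0, 1],
    [0, -0.06, 0.14, 0, 0, 1],
    [0, -0.06, 0.14, 0, 0, 1],
    [0, -0.06, 0.14, 0, 0, 1],
    [0, -0.06, 0.14, 0, 0, 1],
    [0, -0.06, 0.14, 0, 0, 1],
    [0, -0.06, 0.14, 0, 0, 1],
    [0, -0.06, 0.14, 0, 0, 1]
  ],
  "grip": 0.4
}}

```text
time: 16.5
tool_pos: [0.4839, -0.0354, 0.1019]
eef_rot: [[0.999, -0.034, -0.003], [-0.034, -0.999, 0.001], [-0.003, -0.001, -1.0]]
wrist_force: [0.5, -1.2, -0.4]
width: 0.061
```

```bash
python3 mv.py .484 -.036 .027 -1.8
python3 - <<'E'
from station import robot
import cv2
d=robot.get_image("wrist");cv2.imwrite("pics/w17.png",d["img"][:,:,::-1])
E
```

```text
t 16.5 pos [ 0.4839 -0.0354  0.1019] w 0.061 F [ 0.5 -1.2 -0.4] 
SHIFT [0.004 0.006 0.749] TURN [-0.     0.002 -0.001] mm 75 deg 0
```

View pics/w17.png

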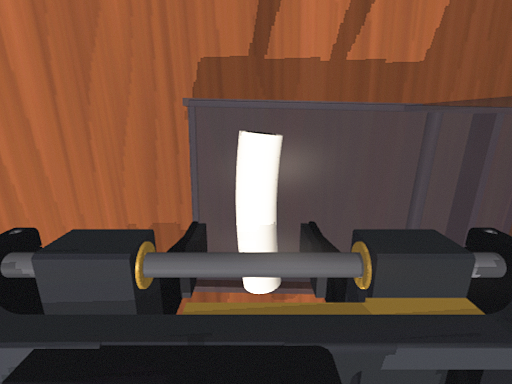

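Request:
{"op": "send_rows", "data": {
  "moves": [
    [0, 0, 0.3, 0, 0, 0],
    [0, 0, 0.6, 0, 0, 0],
    [0, 0, 0.74, 0, 0, 0],
    [0, 0, 0.74, 0, 0, 0],
    [0, 0, 0.74, 0, 0, 0]
  ]
}}

```text
time: 16.97
tool_pos: [0.4838, -0.0354, 0.028]
eef_rot: [[1.0, -0.029, -0.005], [-0.029, -1.0, 0.001], [-0.005, -0.001, -1.0]]
wrist_force: [0.1, 0.6, -0.1]
width: 0.0612
```

Request:
{"op": "send_rows", "data": {
  "moves": [
    [0, 0, 0, 0, 0, 0],
    [0, 0, 0, 0, 0, 0],
    [0.03, 0, 0, 0, 0, 0],
    [0.06, 0, 0, 0, 0, 0],
    [0.09, 0, 0, 0, 0, 0],
    [0.12, 0, 0, 0, 0, 0],
    [0.15, 0, 0, 0, 0, 0],
    [0.18, 0, 0, 0, 0, 0],
    [0.21, 0, 0, 0, 0, 0],
    [0.24, 0, 0, 0, 0, 0],
    [0.24, 0, 0, 0, 0, 0]
  ],
  "grip": 0.05
}}

```text
time: 17.88
tool_pos: [0.5099, -0.0366, 0.0288]
eef_rot: [[1.0, -0.031, -0.002], [-0.031, -1.0, -0.0], [-0.002, 0.0, -1.0]]
wrist_force: [-0.7, -0.3, -0.2]
width: 0.0455
```

```bash
python3 endm.py 18 229 231
```

```text
(array([228.47826087, 231.08695652]), np.int32(23)) [0.5064 0.0341 0.0333]
```

View pics/side18.png

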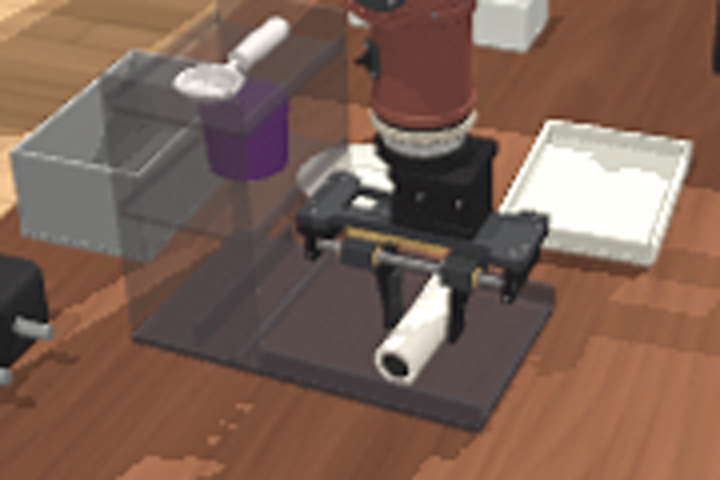

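Request:
{"op": "send_rows", "data": {
  "moves": [
    [-0.04, 0, 0, 0, 0, 0],
    [-0.04, 0, 0, 0, 0, 0],
    [-0.04, 0, 0, 0, 0, 0],
    [-0.04, 0, 0, 0, 0, 0],
    [-0.04, 0, 0, 0, 0, 0],
    [-0.04, 0, 0, 0, 0, 0]
  ],
  "grip": -1,
  "grip_force": 15
}}

```text
time: 18.43
tool_pos: [0.505, -0.0363, 0.0287]
eef_rot: [[1.0, -0.031, -0.003], [-0.031, -1.0, 0.0], [-0.003, -0.0, -1.0]]
wrist_force: [-0.2, -1.0, -1.6]
width: 0.0357
```

Request:
{"op": "send_rows", "data": {
  "moves": [
    [0, 0, -0.3, 0, 0, 0],
    [-0.2, 0, -0.6, 0, 0, 0],
    [-0.4, 0.3, -0.9, 0, 0, 0],
    [-0.6, 0.7, -0.9, 0, 0, 0],
    [-0.6, 1, -0.9, 0, 0, 0],
    [-0.6, 1, -0.9, 0, 0, 0]
  ]
}}

```text
time: 18.93
tool_pos: [0.4422, -0.1398, 0.1206]
eef_rot: [[0.999, -0.035, -0.0], [-0.035, -0.999, -0.004], [-0.0, 0.004, -1.0]]
wrist_force: [0.8, 0.6, -0.8]
width: 0.0356
```

```bash
python3 mv.py .4315 -.3156 .11 2
```

```text
t 18.93 pos [ 0.4422 -0.1398  0.1206] w 0.0356 F [ 0.8  0.6 -0.8] 
SHIFT [-0.045  1.76   0.113] TURN [ 0.003  0.    -0.044] mm 176 deg 4
```

Request:
{"op": "send_rows", "data": {
  "moves": [
    [0, 0.4, 0, 0, 0, -0.04],
    [0, 0.8, 0, 0, 0, -0.04],
    [0, 1, 0, 0, 0, -0.04],
    [0, 1, 0, 0, 0, -0.04]
  ]
}}

```text
time: 19.27
tool_pos: [0.4394, -0.2383, 0.1193]
eef_rot: [[1.0, 0.028, -0.002], [0.028, -1.0, -0.002], [-0.002, 0.002, -1.0]]
wrist_force: [0.5, 0.8, 0.5]
width: 0.0358
```

```bash
python3 mv.py .4315 -.3156 .024 2
```

```text
t 19.27 pos [ 0.4394 -0.2383  0.1193] w 0.0358 F [0.5 0.8 0.5] 
SHIFT [-0.098  0.769  0.955] TURN [ 0.001  0.001 -0.004] mm 123 deg 0
```

Request:
{"op": "send_rows", "data": {
  "moves": [
    [-0.05, 0.4, 0, 0, 0, 0],
    [-0.1, 0.76, 0.1, 0, 0, 0],
    [-0.1, 0.77, 0.4, 0, 0, 0],
    [-0.1, 0.77, 0.7, 0, 0, 0],
    [-0.1, 0.77, 0.85, 0, 0, 0],
    [-0.1, 0.77, 0.91, 0, 0, 0],
    [-0.1, 0.77, 0.925, 0, 0, 0],
    [-0.1, 0.77, 0.925, 0, 0, 0],
    [-0.1, 0.77, 0.925, 0, 0, 0]
  ]
}}

```text
time: 20.02
tool_pos: [0.4322, -0.3117, 0.0273]
eef_rot: [[0.999, 0.032, -0.002], [0.032, -0.999, -0.001], [-0.002, 0.001, -1.0]]
wrist_force: [0.4, -0.4, -0.9]
width: 0.0353
```

```bash
python3 mv.py .4315 -.3156 .0265 2;python3 - <<'E'
from station import robot
import cv2
d=robot.get_image("wrist");cv2.imwrite("pics/w19.png",d["img"][:,:,::-1])
E
```

```text
t 20.02 pos [ 0.4322 -0.3117  0.0273] w 0.0353 F [ 0.4 -0.4 -0.9] 
SHIFT [-0.008  0.039  0.008] TURN [ 0.     0.001 -0.002] mm 4 deg 0
```

View pics/w19.png

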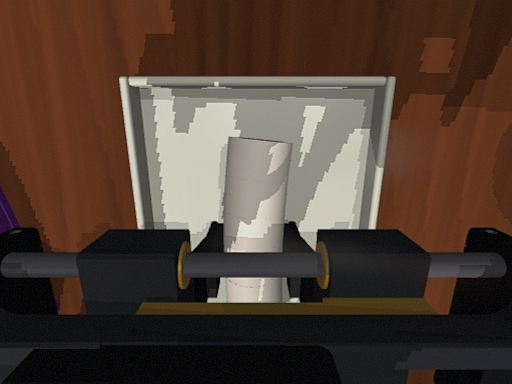

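Tube sits inside the tray. A touch lower, release and lift.

Request:
{"op": "send_rows", "data": {
  "moves": [
    [0, 0, 0.015, 0, 0, 0],
    [0, 0, 0.015, 0, 0, 0],
    [0, 0, 0.015, 0, 0, 0]
  ]
}}

```text
time: 20.32
tool_pos: [0.4316, -0.3118, 0.0253]
eef_rot: [[0.999, 0.032, -0.003], [0.032, -0.999, -0.0], [-0.003, 0.0, -1.0]]
wrist_force: [0.9, 0.0, -0.4]
width: 0.0355
```

Request:
{"op": "send_rows", "data": {
  "moves": [
    [0, 0, 0, 0, 0, 0],
    [0, 0, 0, 0, 0, 0],
    [0, 0, 0, 0, 0, 0],
    [0, 0, 0, 0, 0, 0],
    [0, 0, -0.3, 0, 0, 0],
    [0, 0, -0.6, 0, 0, 0],
    [0, -0.3, -0.9, 0, 0, 0],
    [0, -0.7, -0.9, 0, 0, 0],
    [0, -1, -0.9, 0, 0, 0]
  ],
  "grip": 0.4
}}

```text
time: 21.07
tool_pos: [0.4297, -0.2113, 0.1175]
eef_rot: [[1.0, 0.03, 0.001], [0.03, -1.0, -0.002], [0.001, 0.002, -1.0]]
wrist_force: [0.3, 0.8, -1.3]
width: 0.0608
```

```bash
python3 mv.py .4975 .26 .11 -19;python3 - <<'E'
from station import robot
import cv2
d=robot.get_image("top");cv2.imwrite("pics/t20.png",cv2.resize(d["img"][140:260,130:400,::-1],None,fx=2.9,fy=2.9))
E
```

```text
t 21.07 pos [ 0.4297 -0.2113  0.1175] w 0.0608 F [ 0.3  0.8 -1.3] 
SHIFT [ 0.821 -4.69   0.066] TURN [ 0.001 -0.001  0.23 ] mm 476 deg 21
```

View pics/t20.png

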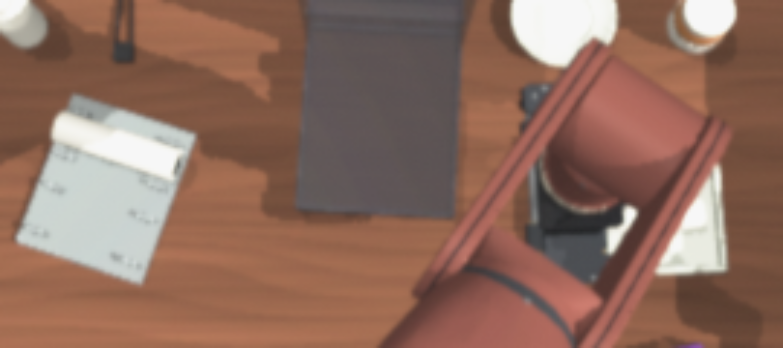

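Request:
{"op": "send_rows", "data": {
  "moves": [
    [0.1, -0.4, 0, 0, 0, 0.06],
    [0.2, -0.8, 0, 0, 0, 0.06],
    [0.2, -1, 0, 0, 0, 0.06]
  ]
}}

```text
time: 21.37
tool_pos: [0.4459, -0.1082, 0.1152]
eef_rot: [[0.998, -0.062, -0.002], [-0.062, -0.998, 0.001], [-0.002, -0.001, -1.0]]
wrist_force: [0.1, 0.7, -1.0]
width: 0.0609
```

Request:
{"op": "send_rows", "data": {
  "moves": [
    [0.05, -0.4, 0, 0, 0, 0.06],
    [0.1, -0.8, 0, 0, 0, 0.06],
    [0.1, -1, 0, 0, 0, 0.06]
  ]
}}

```text
time: 21.62
tool_pos: [0.462, -0.0087, 0.1152]
eef_rot: [[0.988, -0.155, -0.002], [-0.155, -0.988, 0.001], [-0.002, -0.001, -1.0]]
wrist_force: [0.0, 0.8, -0.6]
width: 0.0609
```

Request:
{"op": "send_rows", "data": {
  "moves": [
    [0.05, -0.4, 0, 0, 0, 0.06],
    [0, -0.8, 0, 0, 0, 0.06],
    [0, -1, 0, 0, 0, 0.06]
  ]
}}

```text
time: 21.87
tool_pos: [0.4769, 0.0903, 0.115]
eef_rot: [[0.969, -0.247, -0.003], [-0.247, -0.969, 0.001], [-0.003, -0.001, -1.0]]
wrist_force: [0.1, -0.3, -0.8]
width: 0.0608
```

```bash
python3 mv.py .4975 .26 .10 -19
```

```text
t 21.87 pos [0.4769 0.0903 0.115 ] w 0.0608 F [ 0.1 -0.3 -0.8] 
SHIFT [-0.22  -1.695  0.152] TURN [-0.     0.002  0.052] mm 172 deg 5
```

Request:
{"op": "send_rows", "data": {
  "moves": [
    [0, -0.4, 0, 0, 0, 0.05],
    [-0.1, -0.8, 0, 0, 0, 0.05],
    [-0.1, -0.95, 0, 0, 0, 0.05],
    [-0.1, -0.95, 0, 0, 0, 0.05]
  ]
}}

```text
time: 22.2
tool_pos: [0.4912, 0.1846, 0.115]
eef_rot: [[0.948, -0.32, -0.002], [-0.32, -0.948, 0.001], [-0.003, -0.0, -1.0]]
wrist_force: [-0.3, -0.3, -0.0]
width: 0.0608
```

```bash
python3 mv.py .4975 .26 .025 -19
```

```text
t 22.2 pos [0.4912 0.1846 0.115 ] w 0.0608 F [-0.3 -0.3 -0. ] 
SHIFT [-0.179 -0.734  0.901] TURN [-0.     0.002  0.004] mm 118 deg 0
```

Request:
{"op": "send_rows", "data": {
  "moves": [
    [-0.1, -0.4, 0, 0, 0, 0],
    [-0.18, -0.73, 0, 0, 0, 0],
    [-0.18, -0.73, 0.3, 0, 0, 0],
    [-0.18, -0.73, 0.6, 0, 0, 0],
    [-0.18, -0.73, 0.8, 0, 0, 0],
    [-0.18, -0.73, 0.89, 0, 0, 0],
    [-0.18, -0.73, 0.89, 0, 0, 0],
    [-0.18, -0.73, 0.89, 0, 0, 0]
  ]
}}

```text
time: 22.87
tool_pos: [0.4976, 0.2555, 0.026]
eef_rot: [[0.946, -0.324, -0.003], [-0.324, -0.946, -0.0], [-0.003, 0.001, -1.0]]
wrist_force: [-0.3, -0.4, -0.2]
width: 0.0606
```

Request:
{"op": "send_rows", "data": {
  "moves": [
    [0, 0, 0, 0, 0, 0],
    [0, 0, 0, 0, 0, 0],
    [0, 0, 0, 0, 0, 0],
    [0, 0, 0, 0, 0, 0],
    [0, 0, 0, 0, 0, 0],
    [0, 0, 0, 0, 0, 0]
  ],
  "grip": -1
}}

```text
time: 23.37
tool_pos: [0.4978, 0.2564, 0.0266]
eef_rot: [[0.946, -0.323, -0.002], [-0.323, -0.946, 0.0], [-0.002, 0.0, -1.0]]
wrist_force: [-1.0, -0.2, 3.6]
width: 0.0355
```

Request:
{"op": "send_rows", "data": {
  "moves": [
    [0, 0, -0.3, 0, 0, 0],
    [0, 0, -0.7, 0, 0, 0],
    [0, 0.4, -0.8, 0, 0, -0.05],
    [0, 0.8, -0.8, 0, 0, -0.1],
    [0, 1, -0.8, 0, 0, -0.1],
    [0, 1, -0.8, 0, 0, -0.1]
  ]
}}

```text
time: 23.87
tool_pos: [0.4635, 0.1587, 0.1056]
eef_rot: [[0.985, -0.173, -0.005], [-0.173, -0.985, -0.001], [-0.004, 0.002, -1.0]]
wrist_force: [-0.1, 0.2, -1.0]
width: 0.0352
```

```bash
python3 mv.py .473 -.035 .10 -1.8
```

```text
t 23.87 pos [0.4635 0.1587 0.1056] w 0.0352 F [-0.1  0.2 -1. ] 
SHIFT [0.43  1.891 0.058] TURN [ 0.001  0.003 -0.091] mm 194 deg 8
```

Request:
{"op": "send_rows", "data": {
  "moves": [
    [0.1, 0.4, 0, 0, 0, -0.05],
    [0.2, 0.8, 0, 0, 0, -0.09],
    [0.22, 1, 0, 0, 0, -0.09],
    [0.22, 1, 0, 0, 0, -0.09]
  ]
}}

```text
time: 24.2
tool_pos: [0.4698, 0.0565, 0.1058]
eef_rot: [[0.999, -0.034, -0.003], [-0.034, -0.999, -0.001], [-0.003, 0.001, -1.0]]
wrist_force: [0.1, 1.1, -1.2]
width: 0.0357
```

```bash
python3 mv.py .473 -.035 .0265 -1.8
```

```text
t 24.2 pos [0.4698 0.0565 0.1058] w 0.0357 F [ 0.1  1.1 -1.2] 
SHIFT [0.066 0.912 0.794] TURN [ 0.001  0.002 -0.002] mm 121 deg 0
```

Request:
{"op": "send_rows", "data": {
  "moves": [
    [0.03, 0.4, 0, 0, 0, 0],
    [0.06, 0.8, 0, 0, 0, 0],
    [0.06, 0.94, 0.2, 0, 0, 0],
    [0.06, 0.94, 0.5, 0, 0, 0],
    [0.06, 0.94, 0.7, 0, 0, 0],
    [0.06, 0.94, 0.77, 0, 0, 0],
    [0.06, 0.94, 0.785, 0, 0, 0],
    [0.06, 0.94, 0.785, 0, 0, 0],
    [0.06, 0.94, 0.785, 0, 0, 0]
  ]
}}

```text
time: 24.95
tool_pos: [0.4734, -0.0343, 0.0281]
eef_rot: [[1.0, -0.03, -0.002], [-0.03, -1.0, -0.0], [-0.002, 0.0, -1.0]]
wrist_force: [0.3, 0.0, -1.7]
width: 0.0356
```

```bash
python3 mv.py .473 -.039 .0262 -1.8; python3 snap.py 21
```

```text
t 24.95 pos [ 0.4734 -0.0343  0.0281] w 0.0356 F [ 0.3  0.  -1.7] 
SHIFT [-0.003  0.047  0.019] TURN [0.    0.001 0.001] mm 5 deg 0
```

View pics/side21.png

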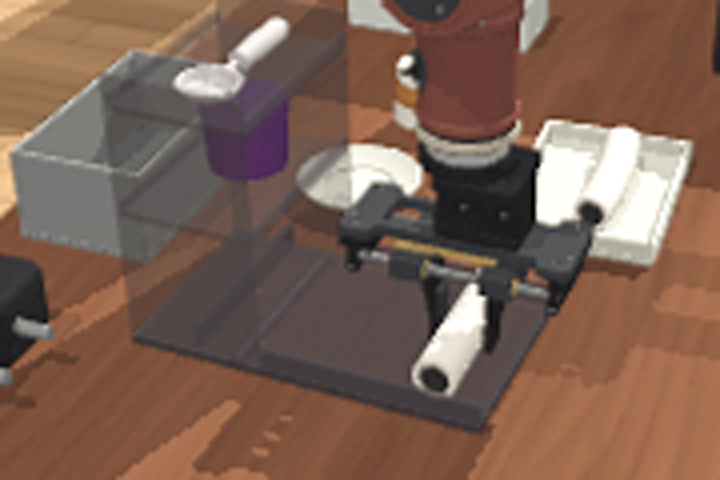

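Request:
{"op": "send_rows", "data": {
  "moves": [
    [0, 0.04, 0.01, 0, 0, 0],
    [0, 0.04, 0.018, 0, 0, 0],
    [0, 0.04, 0.018, 0, 0, 0],
    [0, 0.04, 0.018, 0, 0, 0]
  ]
}}

```text
time: 25.33
tool_pos: [0.4725, -0.0389, 0.0258]
eef_rot: [[1.0, -0.031, -0.003], [-0.031, -1.0, 0.0], [-0.003, 0.0, -1.0]]
wrist_force: [0.0, 1.2, -1.1]
width: 0.0357
```

Request:
{"op": "send_rows", "data": {
  "moves": [
    [0, 0, 0, 0, 0, 0],
    [0, 0, 0, 0, 0, 0],
    [0, 0, 0, 0, 0, 0],
    [0, 0, 0, 0, 0, 0],
    [0, 0, 0, 0, 0, 0],
    [0, 0, -0.2, 0, 0, 0],
    [0, 0, -0.5, 0, 0, 0],
    [0, 0, -0.8, 0, 0, -0.08],
    [0, 0, -0.8, 0, 0, -0.16],
    [0, 0, -0.8, 0, 0, -0.24]
  ],
  "grip": 0.4
}}

```text
time: 26.17
tool_pos: [0.4747, -0.0393, 0.1082]
eef_rot: [[0.939, 0.343, 0.002], [0.343, -0.939, -0.001], [0.002, 0.002, -1.0]]
wrist_force: [-0.7, -0.2, -0.7]
width: 0.0608
```

```bash
python3 mv.py .415 -.0333 .10 88.2; python3 endm.py 22 240 233
```

```text
t 26.17 pos [ 0.4747 -0.0393  0.1082] w 0.0608 F [-0.7 -0.2 -0.7] 
SHIFT [-0.54  -0.261  0.081] TURN [ 0.002 -0.    -0.757] mm 61 deg 68
(array([238.96551724, 234.37931034]), np.int32(29)) [0.4712 0.0352 0.0302]
```

View pics/side22.png

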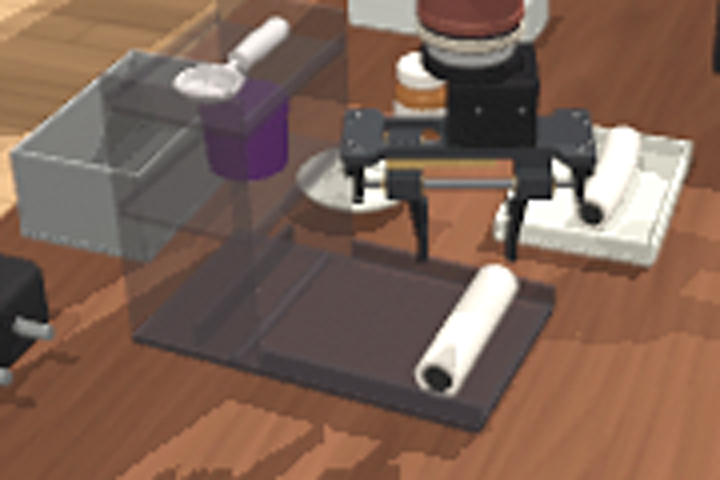

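Request:
{"op": "send_rows", "data": {
  "moves": [
    [-0.54, -0.25, 0, 0, 0, -0.25],
    [-0.54, -0.25, 0, 0, 0, -0.5],
    [-0.54, -0.25, 0, 0, 0, -0.757],
    [-0.54, -0.25, 0, 0, 0, -0.757],
    [-0.54, -0.25, 0, 0, 0, -0.757],
    [-0.54, -0.25, 0, 0, 0, -0.757],
    [-0.54, -0.25, 0, 0, 0, -0.757],
    [-0.54, -0.25, 0, 0, 0, -0.757],
    [-0.54, -0.25, 0, 0, 0, -0.757],
    [-0.54, -0.25, 0, 0, 0, -0.757]
  ],
  "grip": 1
}}

```text
time: 27.05
tool_pos: [0.4131, -0.0334, 0.1054]
eef_rot: [[0.034, 0.999, -0.004], [0.999, -0.034, 0.0], [0.0, -0.004, -1.0]]
wrist_force: [0.5, -0.4, -0.3]
width: 0.0868
```

```bash
python3 mv.py .418 -.0333 .032 88.2 45
```

```text
t 27.05 pos [ 0.4131 -0.0334  0.1054] w 0.0868 F [ 0.5 -0.4 -0.3] 
SHIFT [0.003 0.052 0.734] TURN [-0.502  0.001 -0.002] mm 74 deg 45
```

Request:
{"op": "send_rows", "data": {
  "moves": [
    [0, 0, 0, -0.25, 0, 0],
    [0, 0, 0, -0.5, 0, 0],
    [0, 0, 0.1, -0.5, 0, 0],
    [0, 0, 0.2, -0.5, 0, 0],
    [0, 0, 0.2, -0.5, 0, 0],
    [0, 0, 0.2, -0.5, 0, 0],
    [0, 0, 0.2, -0.5, 0, 0],
    [0, 0, 0.2, -0.5, 0, 0]
  ]
}}

```text
time: 27.72
tool_pos: [0.4964, -0.0454, 0.0947]
eef_rot: [[0.039, 0.731, 0.682], [0.999, -0.032, -0.023], [0.004, 0.682, -0.731]]
wrist_force: [-0.3, 0.9, 0.1]
width: 0.0868
```

```bash
python3 mv.py .418 -.0333 .031 88.2 45
python3 - <<'E'
from station import robot
import cv2
print(robot.get_state()["joint_pos"])
d=robot.get_image("side");cv2.imwrite("pics/s23.png",d["img"][:,:,::-1])
E
```

```text
t 27.72 pos [ 0.4964 -0.0454  0.0947] w 0.0868 F [-0.3  0.9  0.1] 
SHIFT [ 0.087 -1.011 -0.071] TURN [-0.022  0.001 -0.005] mm 102 deg 2
[-0.43044979 -0.4017694   2.57288495  0.81478312  0.37014279 -2.64097138]
```

View pics/s23.png

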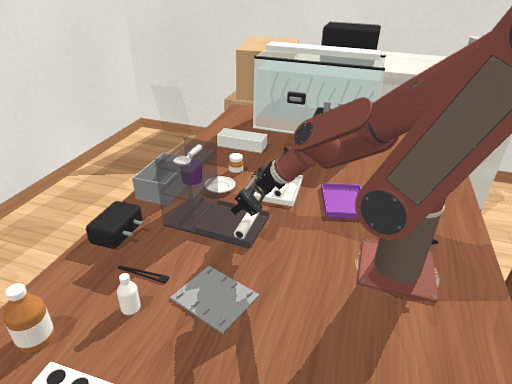

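```bash
python3 mv.py .47 -.036 .12 88.2 20;python3 mv.py .43 -.0345 .11 88.2 0
```

```text
t 27.77 pos [ 0.4958 -0.0448  0.0936] w 0.0873 F [-1.   0.8 -1.2] 
SHIFT [ 0.08  -0.012 -0.371] TURN [ 0.254 -0.001 -0.006] mm 38 deg 23
t 27.77 pos [ 0.4958 -0.0448  0.0936] w 0.0873 F [-1.   0.8 -1.2] 
SHIFT [ 0.079 -0.373 -0.57 ] TURN [ 0.477 -0.002 -0.006] mm 69 deg 43
```

Request:
{"op": "send_rows", "data": {
  "moves": [
    [0.04, 0, -0.15, 0.08, 0, 0],
    [0.08, 0, -0.3, 0.16, 0, 0],
    [0.08, 0, -0.37, 0.25, 0, -0.005],
    [0.08, 0, -0.37, 0.25, 0, -0.005]
  ]
}}

```text
time: 28.1
tool_pos: [0.4692, -0.0375, 0.1243]
eef_rot: [[0.034, 0.929, 0.369], [0.999, -0.03, -0.015], [-0.003, 0.369, -0.929]]
wrist_force: [-0.2, 0.3, -0.1]
width: 0.0871
```

```bash
python3 mv.py .43 -.0345 .11 88.2 0; python3 -c "
from station import robot
print(robot.get_state()['joint_pos'])"
```

```text
t 28.1 pos [ 0.4692 -0.0375  0.1243] w 0.0871 F [-0.2  0.3 -0.1] 
SHIFT [ 0.017 -0.418 -0.012] TURN [ 0.241  0.002 -0.001] mm 42 deg 22
[-0.32066292 -0.35535975  2.33222247  0.14154783  0.80464727 -1.93813778]
```

Request:
{"op": "send_rows", "data": {
  "moves": [
    [0, -0.2, 0, 0.08, 0, 0],
    [0, -0.35, 0, 0.16, 0, 0],
    [0, -0.42, 0, 0.24, 0, 0],
    [0.01, -0.46, 0, 0.24, 0, 0],
    [0.01, -0.46, 0, 0.24, 0, 0]
  ]
}}

```text
time: 28.52
tool_pos: [0.4276, -0.0333, 0.1034]
eef_rot: [[0.028, 1.0, 0.003], [1.0, -0.028, 0.001], [0.001, 0.003, -1.0]]
wrist_force: [-0.0, 0.6, -0.1]
width: 0.087
```

```bash
python3 mv.py .424 -.0335 .031 88.2 0; python3 endm.py 24 240 233
```

```text
t 28.52 pos [ 0.4276 -0.0333  0.1034] w 0.087 F [-0.   0.6 -0.1] 
SHIFT [-0.004 -0.038  0.723] TURN [ 0.002 -0.001  0.002] mm 72 deg 0
(array([239.        , 234.28571429]), np.int32(28)) [0.4711 0.0352 0.0306]
```

Request:
{"op": "send_rows", "data": {
  "moves": [
    [0, -0.04, 0.3, 0, 0, 0],
    [0, -0.04, 0.6, 0, 0, 0],
    [0, -0.04, 0.72, 0, 0, 0],
    [0, -0.04, 0.72, 0, 0, 0],
    [0, -0.04, 0.72, 0, 0, 0]
  ]
}}

```text
time: 28.98
tool_pos: [0.424, -0.0333, 0.0333]
eef_rot: [[0.028, 1.0, 0.007], [1.0, -0.028, 0.001], [0.001, 0.007, -1.0]]
wrist_force: [0.2, -1.2, 0.8]
width: 0.087
```

Request:
{"op": "send_rows", "data": {
  "moves": [
    [0, 0.03, 0, 0, 0, 0],
    [0, 0.06, 0, 0, 0, 0],
    [0, 0.09, 0, 0, 0, 0],
    [0, 0.12, 0, 0, 0, 0],
    [0, 0.15, 0, 0, 0, 0],
    [0, 0.18, 0, 0, 0, 0],
    [0, 0.21, 0, 0, 0, 0],
    [0, 0.24, 0, 0, 0, 0],
    [0, 0.27, 0, 0, 0, 0],
    [0, 0.3, 0, 0, 0, 0],
    [0, 0.33, 0, 0, 0, 0],
    [0, 0.36, 0, 0, 0, 0],
    [0, 0.39, 0, 0, 0, 0],
    [0, 0.42, 0, 0, 0, 0]
  ]
}}

```text
time: 30.15
tool_pos: [0.467, -0.0344, 0.033]
eef_rot: [[0.027, 1.0, 0.005], [1.0, -0.027, 0.001], [0.001, 0.005, -1.0]]
wrist_force: [-0.3, 0.2, 0.5]
width: 0.0869
```

```bash
python3 endm.py 25 230 231
```

```text
(array([231.77777778, 232.88888889]), np.int32(27)) [0.4953 0.0344 0.0293]
```

Request:
{"op": "send_rows", "data": {
  "moves": [
    [0, 0.03, 0, 0, 0, 0],
    [0, 0.06, 0, 0, 0, 0],
    [0, 0.09, 0, 0, 0, 0],
    [0, 0.12, 0, 0, 0, 0],
    [0, 0.15, 0, 0, 0, 0],
    [0, 0.18, 0, 0, 0, 0]
  ]
}}

```text
time: 30.7
tool_pos: [0.485, -0.0349, 0.0331]
eef_rot: [[0.027, 1.0, 0.005], [1.0, -0.027, 0.001], [0.001, 0.005, -1.0]]
wrist_force: [-0.1, 0.3, -0.6]
width: 0.0867
```

```bash
python3 endm.py 26 225 230
```

```text
(array([226.51851852, 231.40740741]), np.int32(27)) [0.5131 0.0338 0.0301]
```

Request:
{"op": "send_rows", "data": {
  "moves": [
    [0, 0.03, 0, 0, 0, 0],
    [0, 0.06, 0, 0, 0, 0],
    [0, 0.09, 0, 0, 0, 0],
    [0, 0.12, 0, 0, 0, 0],
    [0, 0.15, 0, 0, 0, 0],
    [0, 0.18, 0, 0, 0, 0]
  ]
}}

```text
time: 31.25
tool_pos: [0.503, -0.0354, 0.0332]
eef_rot: [[0.027, 1.0, 0.005], [1.0, -0.027, 0.001], [0.001, 0.005, -1.0]]
wrist_force: [-0.3, -0.3, 0.2]
width: 0.0867
```

```bash
python3 endm.py 27 220 229
```

```text
(array([221.34615385, 230.11538462]), np.int32(26)) [0.5308 0.0333 0.0303]
```

View pics/side27.png

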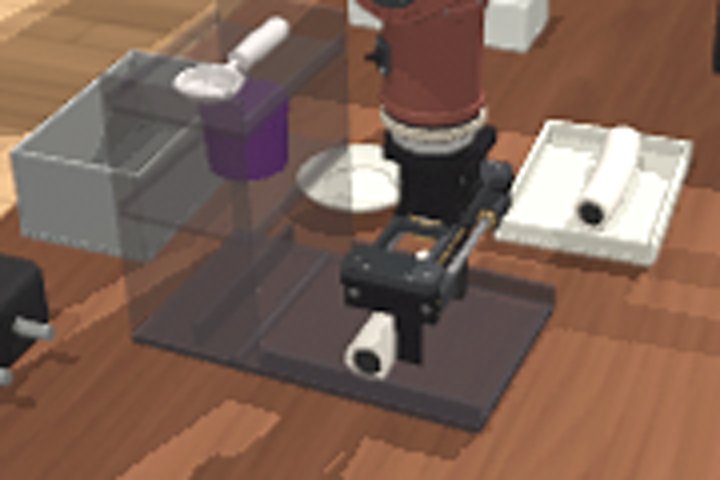

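Request:
{"op": "send_rows", "data": {
  "moves": [
    [0, 0.03, 0, 0, 0, 0],
    [0, 0.06, 0, 0, 0, 0],
    [0, 0.09, 0, 0, 0, 0],
    [0, 0.12, 0, 0, 0, 0],
    [0, 0.15, 0, 0, 0, 0],
    [0, 0.18, 0, 0, 0, 0],
    [0, 0.21, 0, 0, 0, 0],
    [0, 0.24, 0, 0, 0, 0],
    [0, 0.27, 0, 0, 0, 0],
    [0, 0.3, 0, 0, 0, 0],
    [0, 0.33, 0, 0, 0, 0],
    [0, 0.36, 0, 0, 0, 0],
    [0, 0.39, 0, 0, 0, 0],
    [0, 0.42, 0, 0, 0, 0],
    [0, 0.43, 0, 0, 0, 0],
    [0, 0.43, 0, 0, 0, 0]
  ]
}}

```text
time: 32.63
tool_pos: [0.546, -0.0365, 0.0335]
eef_rot: [[0.027, 1.0, 0.006], [1.0, -0.027, 0.001], [0.001, 0.006, -1.0]]
wrist_force: [-0.3, -0.2, -0.0]
width: 0.0871
```

```bash
python3 endm.py 28 207 227; python3 mv.py .535 -.0373 .05 88.2 35;python3 -c "
from station import robot
print(robot.get_state()['joint_pos'])"
```

```text
(array([208.24, 227.04]), np.int32(25)) [0.5762 0.0319 0.03  ]
t 32.68 pos [ 0.5457 -0.0365  0.0334] w 0.0869 F [-0.2 -0.   0.4] 
SHIFT [-0.01  -0.106 -0.166] TURN [-0.385 -0.002  0.003] mm 20 deg 35
[-0.21241871  0.26854952  1.87963886  0.00273476  0.98840055 -1.75787401]
```

View pics/side28.png

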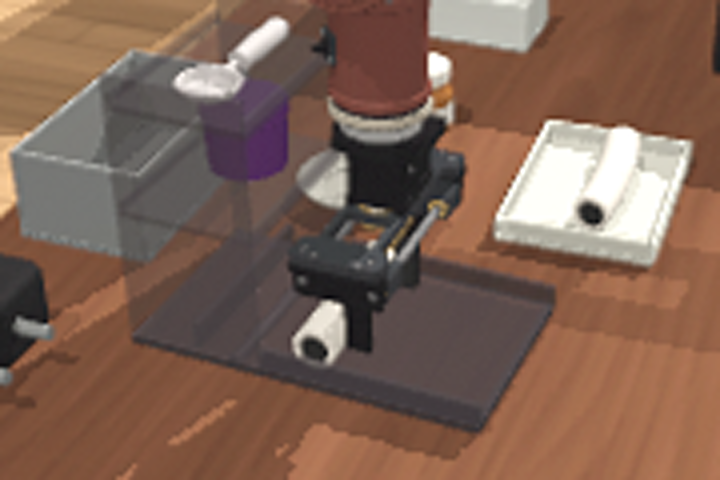

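Request:
{"op": "send_rows", "data": {
  "moves": [
    [0, -0.1, -0.02, 0, 0, 0],
    [0, -0.12, -0.02, -0.08, 0, 0],
    [0, -0.12, -0.02, -0.16, 0, 0],
    [0, -0.12, -0.02, -0.24, 0, 0],
    [0, -0.1, -0.02, -0.3, 0, 0],
    [0, -0.1, -0.02, -0.3, 0, 0]
  ]
}}

```text
time: 33.18
tool_pos: [0.53, -0.0348, 0.0317]
eef_rot: [[0.028, 0.89, 0.455], [1.0, -0.026, -0.01], [0.003, 0.455, -0.89]]
wrist_force: [-1.5, -0.5, -0.6]
width: 0.0873
```

```bash
python3 mv.py .545 -.0373 .032 88.2 40;python3 -c "
from station import robot
print(robot.get_state()['joint_pos'])"
```

```text
t 33.18 pos [ 0.53   -0.0348  0.0317] w 0.0873 F [-1.5 -0.5 -0.6] 
SHIFT [-0.021  0.135  0.066] TURN [-0.144 -0.003  0.001] mm 15 deg 13
[-0.29134243 -0.02483252  2.30247303  0.3003909   0.42314625 -2.08066524]
```

Request:
{"op": "send_rows", "data": {
  "moves": [
    [-0.01, 0.03, 0.015, 0, 0, 0],
    [-0.02, 0.06, 0.03, 0, 0, 0],
    [-0.02, 0.09, 0.045, -0.01, 0, 0],
    [-0.02, 0.12, 0.06, -0.02, 0, 0],
    [-0.02, 0.15, 0.076, -0.03, 0, 0],
    [-0.02, 0.18, 0.091, -0.04, 0, 0],
    [-0.02, 0.21, 0.107, -0.05, 0, 0],
    [-0.02, 0.24, 0.122, -0.05, 0, 0],
    [-0.02, 0.27, 0.137, -0.05, 0, 0],
    [-0.02, 0.3, 0.153, -0.05, 0, 0],
    [-0.02, 0.3, 0.153, -0.05, 0, 0]
  ]
}}

```text
time: 34.1
tool_pos: [0.5709, -0.0394, 0.0363]
eef_rot: [[0.027, 0.849, 0.528], [1.0, -0.023, -0.013], [0.001, 0.528, -0.849]]
wrist_force: [0.5, -0.2, 0.1]
width: 0.0868
```

```bash
python3 endm.py 29 203 226; python3 mv.py .59 -.0387 .031 88.2 33;python3 -c "
from station import robot
print(robot.get_state()['joint_pos'])"
```

```text
(array([200.44, 225.08]), np.int32(25)) [0.6037 0.031  0.0303]
t 34.15 pos [ 0.5703 -0.0393  0.036 ] w 0.0871 F [-0.2 -0.6 -0.6] 
SHIFT [0.011 0.141 0.147] TURN [-0.013 -0.002  0.002] mm 20 deg 1
[-0.28747861  0.03937768  2.262239    0.43791414  0.32891627 -2.21048991]
```

View pics/side29.png

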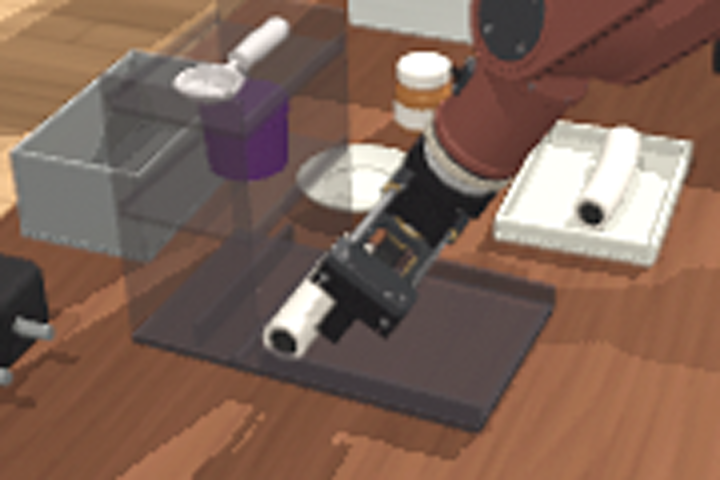

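Request:
{"op": "send_rows", "data": {
  "moves": [
    [0, 0.02, 0.04, 0, 0, 0],
    [0, 0.04, 0.06, 0, 0, 0],
    [0, 0.06, 0.08, 0, 0, 0],
    [0, 0.085, 0.1, 0, 0, 0],
    [0, 0.11, 0.12, 0, 0, 0],
    [0, 0.135, 0.14, -0.01, 0, 0],
    [0, 0.16, 0.16, -0.02, 0, 0],
    [0, 0.185, 0.18, -0.02, 0, 0],
    [0, 0.21, 0.19, -0.02, 0, 0],
    [0, 0.23, 0.2, -0.02, 0, 0],
    [0, 0.23, 0.2, -0.02, 0, 0]
  ]
}}

```text
time: 35.07
tool_pos: [0.6001, -0.0401, 0.0312]
eef_rot: [[0.027, 0.832, 0.554], [1.0, -0.023, -0.014], [0.001, 0.554, -0.833]]
wrist_force: [0.1, 0.5, 0.3]
width: 0.0871
```

```bash
python3 endm.py 30 193 224; python3 mv.py .6225 -.0397 .030 88.2 35;python3 -c "
from station import robot
print(robot.get_state()['joint_pos'])"
```

```text
(array([192.5       , 223.19230769]), np.int32(26)) [0.6321 0.0302 0.0302]
t 35.12 pos [ 0.5999 -0.04    0.031 ] w 0.0868 F [-0.9  0.4 -0.2] 
SHIFT [0.009 0.183 0.134] TURN [-0.015 -0.002  0.002] mm 23 deg 1
[-0.27420081  0.11346043  2.2106113   0.51689124  0.27998736 -2.27755151]
```

View pics/side30.png

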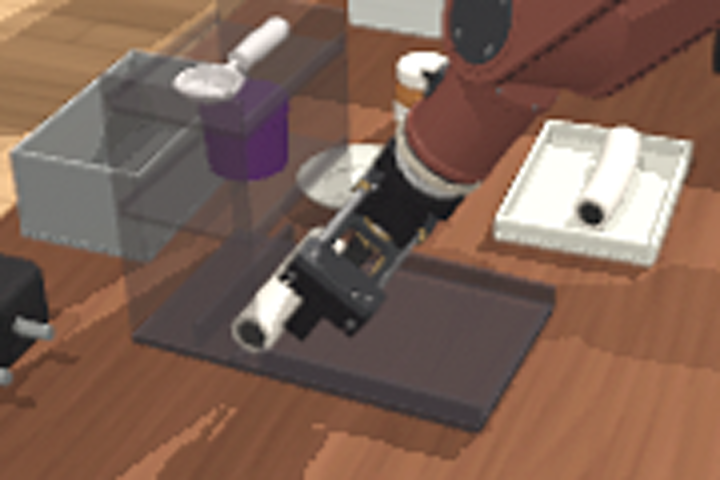

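Request:
{"op": "send_rows", "data": {
  "moves": [
    [0, 0.017, 0.011, 0, 0, 0],
    [0, 0.033, 0.022, 0, 0, 0],
    [0, 0.05, 0.033, 0, 0, 0],
    [0, 0.067, 0.044, 0, 0, 0],
    [0, 0.083, 0.055, 0, 0, 0],
    [0, 0.1, 0.067, 0, 0, 0],
    [0, 0.1, 0.067, 0, 0, 0]
  ]
}}

```text
time: 35.7
tool_pos: [0.612, -0.0404, 0.031]
eef_rot: [[0.027, 0.832, 0.554], [1.0, -0.023, -0.014], [0.001, 0.554, -0.832]]
wrist_force: [-0.1, -0.4, -0.5]
width: 0.0869
```

```bash
python3 endm.py 31 189 222; python3 mv.py .6225 -.0397 .031 88.2 33.5;python3 -c "
from station import robot
print(robot.get_state()['joint_pos'])"
```

```text
(array([186.23076923, 221.57692308]), np.int32(26)) [0.6547 0.0295 0.0306]
t 35.75 pos [ 0.6117 -0.0403  0.0308] w 0.087 F [-0.5  0.1  0.3] 
SHIFT [0.009 0.091 0.058] TURN [ 0.001 -0.002  0.002] mm 11 deg 0
[-0.26728513  0.13991485  2.18105117  0.50091596  0.28023452 -2.25590546]
```

View pics/side31.png

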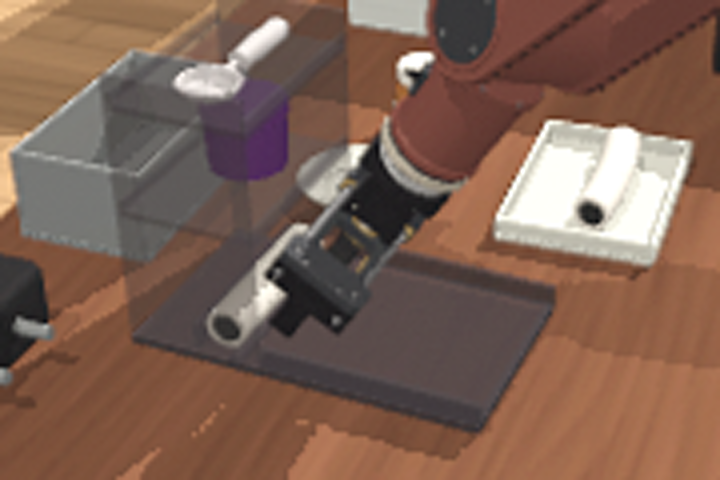

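Request:
{"op": "send_rows", "data": {
  "moves": [
    [0, 0.02, 0.013, 0, 0, 0],
    [0, 0.04, 0.027, 0, 0, 0],
    [0, 0.06, 0.04, 0, 0, 0],
    [0, 0.075, 0.05, 0, 0, 0],
    [0, 0.083, 0.055, 0, 0, 0],
    [0, 0.083, 0.055, 0, 0, 0]
  ]
}}

```text
time: 36.25
tool_pos: [0.6192, -0.0382, 0.0286]
eef_rot: [[0.024, 0.836, 0.549], [1.0, -0.023, -0.01], [0.004, 0.549, -0.836]]
wrist_force: [-4.2, 9.7, 0.3]
width: 0.0873
```

```bash
python3 endm.py 32 186 221
```

```text
(array([186.23076923, 221.57692308]), np.int32(26)) [0.6547 0.0295 0.0306]
```

Request:
{"op": "send_rows", "data": {
  "moves": [
    [0, -0.05, -0.033, 0, 0, 0],
    [0, -0.09, -0.06, 0, 0, 0],
    [0, -0.13, -0.087, 0, 0, 0],
    [0, -0.13, -0.087, 0, 0, 0]
  ]
}}

```text
time: 36.63
tool_pos: [0.6049, -0.0401, 0.0304]
eef_rot: [[0.027, 0.833, 0.553], [1.0, -0.023, -0.014], [0.001, 0.553, -0.833]]
wrist_force: [-0.3, 1.3, 0.2]
width: 0.0871
```

```bash
python3 endm.py 33 186 221; python3 mv.py .6 -.0397 .031 88.2 40
python3 - <<'E'
from station import robot
import cv2
print(robot.get_state()['joint_pos'])
d=robot.get_image("wrist");cv2.imwrite("pics/w33.png",d["img"][:,:,::-1])
d=robot.get_image("top");cv2.imwrite("pics/t33.png",cv2.resize(d["img"][80:240,200:400,::-1],None,fx=3.6,fy=3.6,interpolation=cv2.INTER_CUBIC))
E
```

```text
(array([186.23076923, 221.57692308]), np.int32(26)) [0.6547 0.0295 0.0306]
t 36.68 pos [ 0.6054 -0.0404  0.0307] w 0.0869 F [0.9 0.2 0.1] 
SHIFT [ 0.005 -0.044 -0.032] TURN [-0.071 -0.002  0.002] mm 5 deg 6
[-0.27109772  0.12636227  2.19660762  0.50879231  0.27991497 -2.26636858]
```

View pics/w33.png

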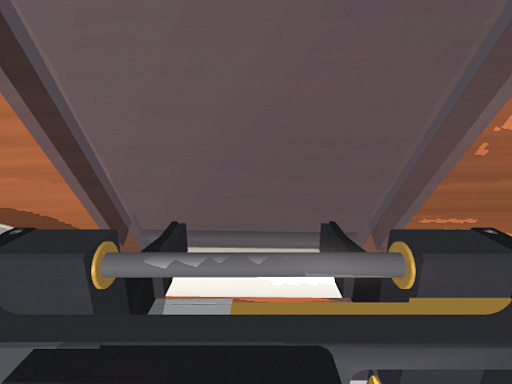

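View pics/t33.png

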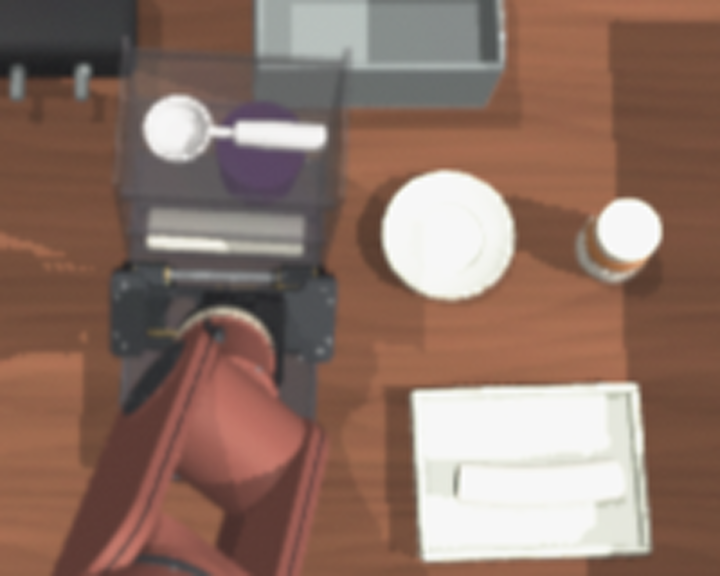

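View pics/side33.png

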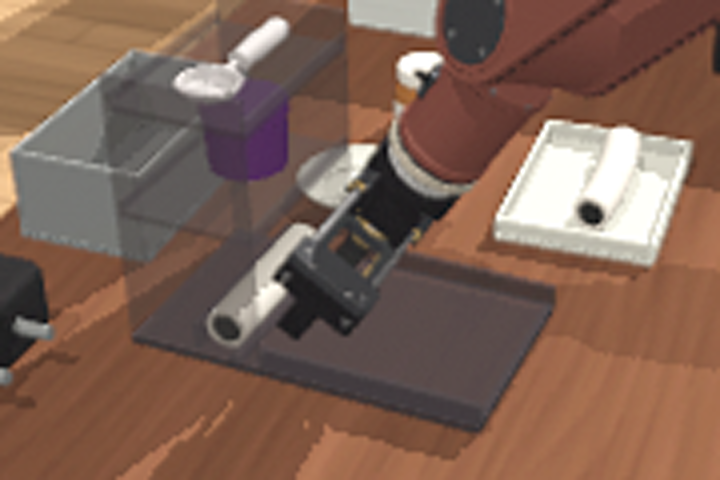

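Tube is over the ridge, flat in the pocket. My last nudge met the side panel with the gripper body (about 10 N), so I backed off. I'll retreat and check the tube's place.

Request:
{"op": "send_rows", "data": {
  "moves": [
    [0, -0.2, -0.13, 0, 0, 0],
    [0, -0.4, -0.3, 0, 0, 0],
    [0, -0.5, -0.5, 0.05, 0, 0],
    [0, -0.6, -0.8, 0.13, 0, 0],
    [0, -0.6, -1, 0.21, 0, 0],
    [0, -0.6, -1, 0.29, 0, 0],
    [0, -0.6, -1, 0.37, 0, 0],
    [0, -0.6, -1, 0.37, 0, 0]
  ]
}}

```text
time: 37.45
tool_pos: [0.5041, -0.0385, 0.0835]
eef_rot: [[0.028, 1.0, 0.006], [1.0, -0.028, -0.001], [-0.001, 0.006, -1.0]]
wrist_force: [0.4, 0.0, 0.3]
width: 0.0871
```

```bash
python3 endm.py 34 186 221
python3 - <<'E'
from station import robot
from h import *
import cv2
d=robot.get_image("top"); im=d["img"][:,:,::-1].copy()
np.savez("top34.npz",**d)
ax=np.array([.9995,-.031,0]); ay=np.array([.031,.9995,0]); O=np.array([.617,-.0395,0])
big=cv2.resize(im[110:180,215:310],None,fx=8,fy=8,interpolation=cv2.INTER_CUBIC)
for x,c in ((.036,(0,255,0)),(.039,(0,0,255))):
  for dz,dx in ((.044,0.0),):
    p=[proj(d,O+ax*x+ay*s+np.array([0,0,dz])) for s in (-.07,.07)]
    q=[tuple(int(round((a[0]-215+.5)*8)) if k==0 else int(round((a[1]-110+.5)*8)) for k in (0,1)) for a in p]
    cv2.line(big,q[0],q[1],c,1)
cv2.imwrite("pics/t34.png",big)
E
```

```text
(array([186.23076923, 221.57692308]), np.int32(26)) [0.6547 0.0295 0.0306]
```

View pics/t34.png

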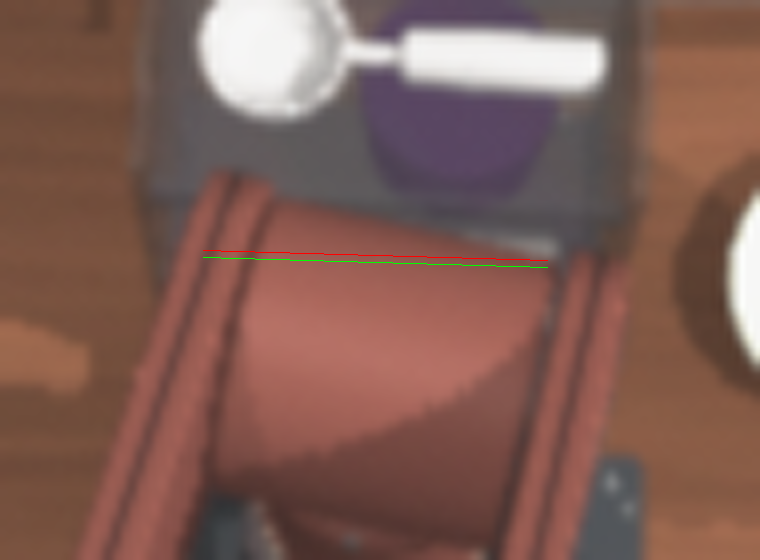

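View pics/side34.png

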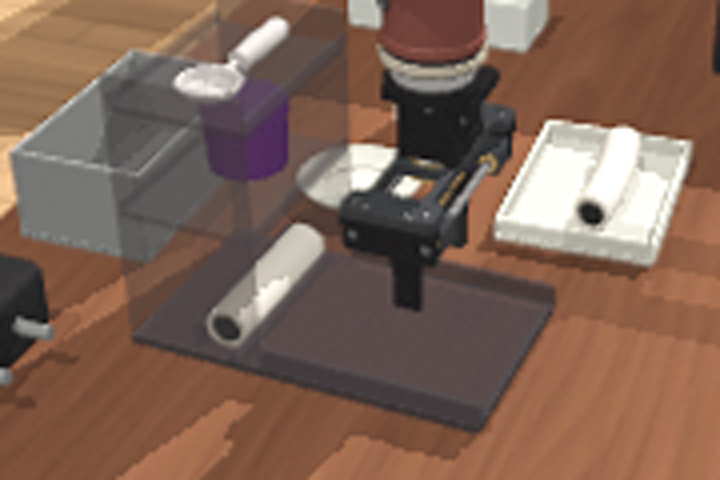

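Request:
{"op": "send_rows", "data": {
  "moves": [
    [0.4, -0.2, -0.2, 0, 0, 0],
    [0.7, -0.5, -0.3, 0, 0, 0],
    [1, -0.7, -0.3, 0, 0, 0],
    [1, -0.7, -0.3, 0, 0, 0]
  ]
}}

```text
time: 37.88
tool_pos: [0.4287, 0.0684, 0.1096]
eef_rot: [[0.024, 1.0, 0.004], [1.0, -0.025, 0.004], [0.004, 0.004, -1.0]]
wrist_force: [0.8, 0.2, -0.6]
width: 0.0871
```

Run:
```python
from station import robot
from h import *
import cv2
d=robot.get_image("top"); im=d["img"][:,:,::-1].copy()
ax=np.array([.9995,-.031,0]); ay=np.array([.031,.9995,0]); O=np.array([.617,-.0395,0])
R=d["world_to_cam"]; c=-R[:3,:3].T@R[:3,3]
big=cv2.resize(im[110:180,215:310],None,fx=8,fy=8,interpolation=cv2.INTER_CUBIC)
def line(x,z,col):
    p=[proj(d,O+ax*x+ay*s+np.array([0,0,z])) for s in (-.07,.07)]
    q=[(int(round((a[0]-215+.5)*8)),int(round((a[1]-110+.5)*8))) for a in p]
    cv2.line(big,q[0],q[1],col,1)
for x,col in ((.0361,(0,255,0)),(.039,(0,0,255))):
    ctr=O+ax*x+np.array([0,0,.026]); v=c-ctr; th=np.arctan2(v[2],v@ax); r=.018; D=np.hypot(v[2],v@ax); a=np.arccos(r/D)
    for s in (1,-1): line(x+r*np.cos(th+s*a),.026+r*np.sin(th+s*a),col)
cv2.imwrite("pics/t35.png",big)
```

```text
(no output)
```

View pics/t35.png

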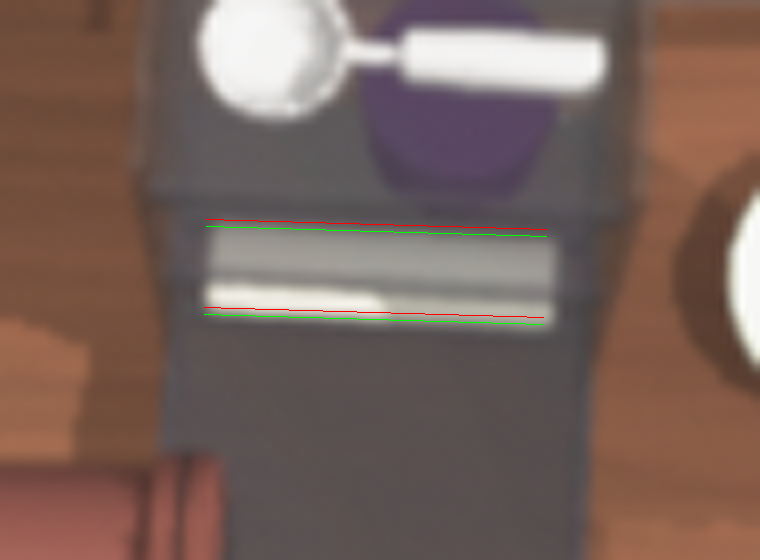

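Request:
{"op": "send_rows", "data": {
  "moves": [
    [0, 0, -0.2, 0, 0, 0],
    [0, 0, -0.4, 0, 0, 0],
    [0, 0, -0.4, 0, 0, 0],
    [0, 0, -0.4, 0, 0, 0]
  ]
}}

```text
time: 38.27
tool_pos: [0.4338, 0.0638, 0.1513]
eef_rot: [[0.027, 1.0, 0.009], [1.0, -0.027, 0.001], [0.001, 0.009, -1.0]]
wrist_force: [0.4, 0.5, -0.8]
width: 0.087
```

```bash
python3 endm.py 36 186 221
python3 - <<'E'
from station import robot
import cv2
d=robot.get_image("top");cv2.imwrite("pics/t36.png",d["img"][:,:,::-1])
E
```

```text
(array([186.23076923, 221.57692308]), np.int32(26)) [0.6547 0.0295 0.0306]
```

View pics/t36.png

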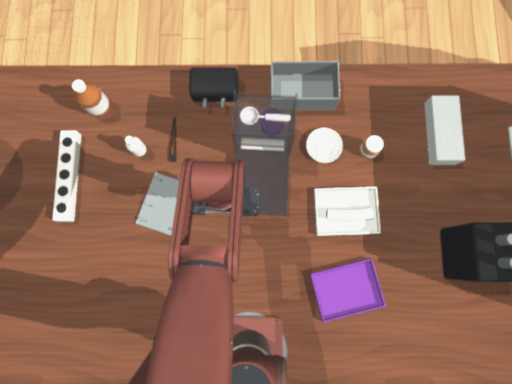

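The top view shows the straight tube under the second tier at (263,144), the bowed one in the white tray at (348,214), and the bystanders where they stood.

```bash
python3 -c "
from station import robot
print(robot.close_job())"
```

```text
the job is handed in; nothing more can be done
None
```

The straight tube is in the pocket and the bowed one is in the white tray. I handed the job in at about 38 s, with the arm clear of everything. The straight tube is probably not touching the back stop.

- **Bowed tube (near one in the cradle):** When rolled along the plate, its end rose about 4–5 mm. It then fell over, bowed the other way, which is half a turn and no more. A further 20 mm push only slid it. I slid it back to the front to grip it, and it now lies flat in the tray.
- **Straight tube (far one):** Pushed about 100 mm along the plate, its measured height stayed within about 1 mm. I took this as rolling, but the cameras cannot show it turning. I then pushed it on with the fingers leaning, under the second tier and over the ridge, into the pocket. It was still there, flat and unmoved, in the last pictures.

**Checks that failed or disagreed:**
- **Gap at the back stop:** The straight tube lies at the ridge side of the pocket's 3 mm play, so there is probably a gap of 2–3 mm. I tried to nudge it on, but the gripper body met the caddy, probably a side panel, with about 10 N before the fingers reached the tube. I backed off and left it.
- **Arm at its range:** One trial lean near the robot brought joint 3 to 2.573 by the reading, at its 2.57 range end. I backed out of that pose.
- **Bystanders:** In the last top view they look unmoved.

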